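# Hang the rinsed cap basket to drain

## Task

The basket of rinsed caps has to drain over the drip tray. Raise the steel basket's folded-down wire handle upright while the basket stands on the bench, then lift the basket by that handle, lower it onto the hook of the support stand so that the hook lies in the notch in the middle of the handle, and let go only once the hook carries the weight. Keep the caps in the basket and the basket upright, do not shift the stand or its tray, and leave everything else on the bench where it is.

Things in the scene. Friction and masses are not known exactly. Their poses are not given: they have to be found in the camera images.
- basket: Loose open-topped rectangular basket of slotted stainless sheet, 100 mm (its x) by 110 mm (its y), 85 mm high, walls 3 mm, 0.22 to 0.34 kg with its caps. Origin: centre of its underside; z up. Its wire bail is folded down along its front, the -x side, which looks across the bench, roughly to the robot's right (world -y).
- bail (a joint): Angle of the wire bail (the basket's handle) about the basket's y axis at bail_pivot: 0 upright, positive when leaning to the basket's front (-x); range +-1.78. Starts folded down at 1.58 to 1.75: about level, its top bar just below the rim, only 6 to 7 mm in front of the front wall, too little for a finger. The pivots are a little stiff (0.02 N m): the bail stays where it is left.
- bail_pivot (a point): Fixed point of the basket on its centre line and on the bail's pivot axis, 78 mm above its underside; axes as the basket's. The bail is a U of 5 mm steel wire: legs at y = +-63.5 mm, straight top bar 62 mm from the pivot axis, in its middle a 30 mm wide notch bent 9 mm further out (up when the bail is upright), 18 mm wide at its flat top.
- bail_notch (a point): On the bail: axis of the 5 mm wire at the middle of the notch, 71 mm from the pivot axis. Axes as the basket's when the bail is upright, turning with the bail (z points along the legs from pivots to top bar).
- bail_grip_left (a point): On the bail: middle of the black grip sleeve (10 mm in diameter, 30 mm long, along y, 15 to 45 mm from the middle) on the basket's +y side; 62 mm from the pivot axis, 30 mm from the middle. Axes as bail_notch.
- bail_grip_right (a point): On the bail: middle of the grip sleeve on the basket's -y side, otherwise as bail_grip_left.
- stand: Free-standing support stand, 2.4 kg: base plate 210 (x) by 130 by 10 mm, origin at its underside's centre; upright 12 mm rod at x = +80 mm, 330 mm high; boss head with a horizontal 8 mm hooked rod, axis 251 mm up, running to -x (roughly to the robot), dipping 16 mm into a V-shaped saddle at x = -55 mm and turning up to an open tip at x = -79 mm, 23 mm above the saddle.
- hook_seat (a point): On the stand: lowest point of the hook's saddle, on the axis of the 8 mm rod, 235 mm above the bench. Axes as the stand's: the open tip is 24 mm from it to -x, and from that side the hook must enter the bail, between rim and notch (64 mm apart with the bail upright), the bail lying along y. When it hangs there, bail_notch is 6.5 mm above this point.
- drip_tray: Loose shallow white tray, 135 by 115 by 16 mm, lying on the stand's base plate under the hook. Origin: centre of its underside.
- cap0: Loose blue screw cap in the basket, 27 mm in diameter, 16.5 mm high, 12 g. Origin: centre of its underside.
- cap1: Another such cap in the basket.
- cap2: A third such cap in the basket.
- dish_large: Bystander: covered dish 90 mm in diameter, 18 mm high. Origin: centre of its underside.
- dish_small: Bystander: covered dish 56 mm in diameter, 14 mm high. Origin: centre of its underside.
- tube_rack: Bystander: blue tube rack 85 by 200 mm, 45 mm high with its tubes. Origin: centre of its underside.
- tip_box: Bystander: pipette tip box 88 by 126 mm, 65 mm high. Origin: centre of its underside.
- media_bottle: Bystander: glass bottle 70 mm in diameter, 140 mm high, blue cap. Origin: centre of its underside.
- wash_bottle: Bystander: white wash bottle 62 mm in diameter, 195 mm high with its spout. Origin: centre of its underside.
There are look-alikes about, which are no part of the job. Leave any orange look-alike of the basket alone.

How it is judged:
On the way, in this order (a step that is already met when the one before it is completed fails the run):
1. the bail stands upright (within 0.35 rad) while the basket stands level on the bench (value of joint bail between -0.35 and 0.35 rad and height (world z) of basket below 0.012 m and angle between basket's own z axis and vertical below 0.15 rad), for 0.1 s.
2. the basket, held by its bail (grasp point within 60 mm of the notch), is lifted more than 50 mm off the bench, upright within 0.5 rad and not yet on the hook (height (world z) of basket above 0.05 m and angle between basket's own z axis and vertical below 0.5 rad and contact force between stand and basket below 0.05 N and distance between the grasp point and bail_notch below 0.06 m), for 0.1 s.
3. the hook carries the basket's weight (over 1.3 N on the stand, notch within 15 mm of the saddle) while the gripper still holds the bail (contact force between stand and basket above 1.3 N and contact force between the fingers and basket above 0.3 N and distance between bail_notch and hook_seat below 0.015 m and distance between the grasp point and bail_notch below 0.06 m), for 0.1 s.
At the end, for the whole second after the job is handed in: Released, basket at rest on the hook: bail_notch within 15 mm of hook_seat, hook bearing over 1 N, basket over 40 mm above the bench and upright within 0.3 rad, caps within 60 mm of its origin; stand upright and within 20 mm, tray within 30 mm of their starts; bystanders within 30 mm (distance between bail_notch and hook_seat below 0.015 m and contact force between stand and basket above 1 N and height (world z) of basket above 0.04 m and angle between basket's own z axis and vertical below 0.3 rad and linear speed of basket below 0.06 m/s and distance between each of cap0, cap1, cap2 and basket below 0.06 m and distance of stand from where it was at the start of the episode below 0.02 m and angle between stand's own z axis and vertical below 0.05 rad and distance of drip_tray from where it was at the start of the episode below 0.03 m); the robot touches nothing.
It fails at once if the basket tips beyond 0.7 rad (angle between basket's own z axis and vertical above 0.7 rad).
It fails at once if the stand is shifted by more than 30 mm or tipped (distance of stand from where it was at the start of the episode above 0.03 m or angle between stand's own z axis and vertical above 0.15 rad).
It fails at once if a bystander is moved by more than 30 mm (distance of any of dish_large, dish_small, tube_rack, tip_box, media_bottle, wash_bottle from where it was at the start of the episode above 0.03 m).
It also fails if it takes over 72 s, if anything falls off the work surface, if the arm or the gripper's body presses on something with over 40 N, if the wrist force passes 120 N, or if a joint passes its speed limit or range.

## Robot

A 7-joint arm with a two-finger parallel gripper is mounted at the origin on the work surface. World frame = base frame: x ahead of the robot, y to its left, z up, the work surface at z = 0. Lengths are in m, angles in rad, forces in N, time in s.
With the tool pointing down it reaches from about 0.425 to 0.925 m from the base axis. Payload 6.8 kg.
Tool frame: the origin (TCP) lies midway between the tips of the shut fingers; the grasp point (between the pads) lies env.pinch_z behind it (env.pinch_z is the distance from the TCP to the grasp point, in m); z points along the fingers, y is the line along which they close (so a half turn about z gives the same grasp; the last joint's range is limited). The gripper opens to 88 mm and grips with 3 to 60 N. Pads are 20 mm wide; open, the fingers measure 115 mm over their backs; the gripper's body (75 mm by 178 mm) begins 61 mm behind the grasp point.
Start: joints at [1.115, 0.477, 0.022, 1.555, -0.011, 1.109, -0.083], TCP at [0.23, -0.635, 0.223] pointing down, gripper open.
Joint ranges: [-2.96, 2.96], [-0.34, 2.1], [-1.41, 1.46], [0.24, 2.44], [-1.37, 4.51], [0.17, 1.92], [-2.96, 2.96]. Speed limits (rad/s): [2.39, 2.39, 3.14, 3.14, 3.14, 3.14, 3.14].

## Interface

Orientations are given as a rotation vector (axis times angle).
In Python, from rig import env gives the robot as it stands.
- The arm moves only by the tool arm_command, never from a script. Its argument "commands" is a list of rows, each a list of 7 numbers: the turn, a rotation vector about the tool's x, y, z in units of 2 pi rad (1.0 is 2 pi rad), then the shift along the tool's x, y, z in units of 300 mm (1.0 is 300 mm), then the gripper's target within -1 to 1 (fully open at 1, half-way at 0, shut at -1). In form: [[wx, wy, wz, dx, dy, dz, gripper], ...]. A call has 1 to 20 rows; each row is the pose to reach, as a shift and turn from the pose commanded when the call began, along the tool's axes at that moment, turning the shorter way round; what a row does not reach only later rows make up. A row lasts 1/10 s, in which the tool goes at most 50 mm and 8.59 degrees, less where a joint would pass 70% of its speed; a pose out of reach is approached as far as the arm can. A call with a number of a shift or a turn outside -1 to 1 is refused whole. A call with a gripper value outside its range is refused whole. The fingers move at their own pace and stop on an object; "newtons" is the grip in N (left out, the last holds). Time passes only in rows, so rows that repeat a pose let the fingers close. It gives the time, the measured TCP pose, the force, the opening and the grip force at its end, in the units of the state.
- env.state(): the state, without advancing time (a new reading comes with each control period).
- env.get_image(name): name is "scene" or "top" or "wrist"; returns the picture (384x512x3 uint8, red, green, blue); there is no depth.
- env.camera_model(name): a dict with "K" (3x3 intrinsics, pixels), "world_from_camera" (4x4, takes a point from camera to world coordinates); the wrist camera has in their place "hand_eye" (4x4, takes a point from camera to tool coordinates, whose origin is the TCP and whose axes are the flange's). Camera axes: x right, y up, looking along -z (the intrinsics and any distortion apply to the point x, -y, -z); pixel columns grow to the right and rows downward; lengths in m; the calibration is good to about 2 mm. A picture is of the moment at which its call begins: read the wrist's pose just before it. camera_model takes no time and is no camera call.
- env.sign_off(): hands the job in; it is judged then, once.
The state is a dict: "t": time; "q": joint angles; "joint_vel": joint speeds; "tau": joint torques, N m; "tcp_pos": TCP position; "tool_rot": TCP orientation; "wrist_force": force on the tool from outside, world axes, zero at the start; "wrist_torque": the same for the moment, N m; "width": opening from 0.0 (shut) to 1.0 (fully open); "grasp_force": force on a finger pad.
Only numpy, scipy, OpenCV 4.12 (cv2) and the standard library are available. Lean on these libraries where they do the work, as an engineer would, in place of code of your own. Each camera call takes 0.05 s, during which the arm holds its last target. There are 200 camera calls.

## Working session

There is one attempt and no reset: what is moved stays moved. The work goes in short steps, Python scripts to look and compute and a tool call to move; the robot and the scene stay as the last step left them, time stands still between calls to the robot, and variables do not carry over. Pictures are saved under pics/ and viewed, at most 10 in all, crops included, and the job is handed in when it is done.

Besides the shell and the picture viewer there is one more tool, called after "Emit:" as name([rows], argument=value, ...), one row to a line, values as JSON. arm_command: Moves the arm, as the interface text tells. Shifts and turns lie within -1 to 1; 1 stands for 300 mm of shift or 2 pi rad of turn. Its arguments: {"type":"object","properties":{"commands":{"type":"array","items":{"type":"array","items":{"type":"number"}}},"newtons":{"type":"number"}},"required":["commands"]}

```bash
mkdir -p pics; ls; python3 - <<'E'
from rig import env
import cv2,numpy as np
print(env.state(),env.pinch_z)
for n in("scene","top"):
    m=env.camera_model(n);print(n,m)
    cv2.imwrite(f"pics/{n}0.png",env.get_image(n)[:,:,::-1])
print(env.camera_model("wrist"))
E
```

```text
pics
{'t': 0.0, 'q': array([ 1.11488564,  0.47778916,  0.02232463,  1.55637409, -0.01154224,
        1.10930969, -0.08308976]), 'joint_vel': array([-1.29042674e-04, -1.08279150e-03, -3.55634484e-04, -6.57997156e-05,
        5.84380076e-04, -2.05774613e-03, -3.43346088e-04]), 'tau': array([ 2.64891605e-04, -5.82851923e+01,  1.53477151e+00, -2.72608745e+01,
       -5.42841246e-02,  1.67312741e-02,  1.30178596e-04]), 'tcp_pos': array([ 0.22988196, -0.63404196,  0.22172142]), 'tool_rot': array([-3.09251468e+00, -5.43336221e-01,  6.06350046e-04]), 'wrist_force': array([ 0.85731385, -0.07953355, -0.79654469]), 'wrist_torque': array([-0.01210591,  0.06034751, -0.05895973]), 'grasp_force': 0.0, 'width': 0.998796028430197} 0.0187
scene {'K': array([[394.17917338,   0.        , 255.64683703],
       [  0.        , 394.17917338, 190.57106996],
       [  0.        ,   0.        ,   1.        ]]), 'world_from_camera': array([[ 0.52378567, -0.68074879,  0.51208364,  1.12791131],
       [ 0.85181558,  0.41315057, -0.32205098, -0.37449164],
       [ 0.00766817,  0.60488651,  0.79627477,  1.01937583]
[... 311 characters left out ...]

       [-0.99976234, -0.00591727,  0.02098201, -0.00135098],
       [ 0.02017908,  0.11304573,  0.99338485,  1.17394562],
       [ 0.        ,  0.        ,  0.        ,  1.        ]])}
{'K': array([[280.53579915,   0.        , 260.31073487],
       [  0.        , 280.53579915, 183.14996755],
       [  0.        ,   0.        ,   1.        ]]), 'hand_eye': array([[ 5.79532420e-04,  9.56741175e-01,  2.90939837e-01,
         7.98670573e-02],
       [ 9.99999723e-01, -4.18736964e-04, -6.14935948e-04,
         2.20872999e-04],
       [-4.66507277e-04,  2.90940113e-01, -9.56741153e-01,
        -1.62040715e-01],
       [ 0.00000000e+00,  0.00000000e+00,  0.00000000e+00,
         1.00000000e+00]])}
```

View pics/scene0.png

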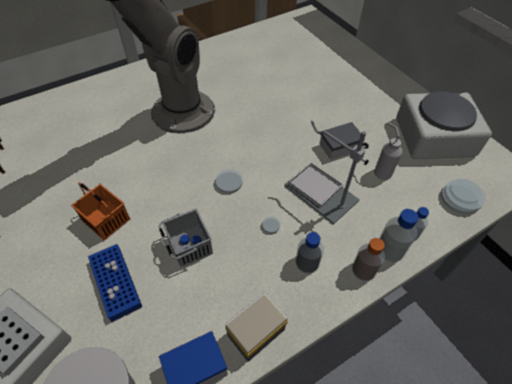

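View pics/top0.png

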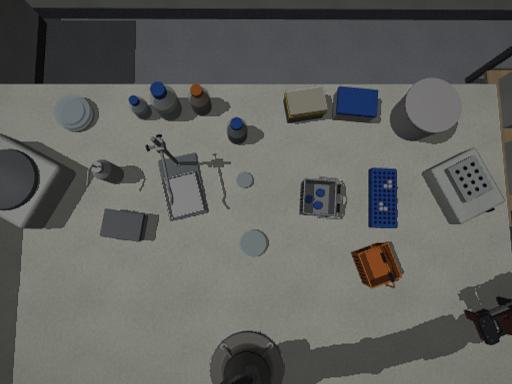

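The steel basket with blue caps is at top (322,198) / scene (186,237). Its orange look-alike is at top (377,265) / scene (100,211). The stand is at top (180,180) with the hook tip towards the robot. I choose the steel one and check it in a close crop.

```bash
python3 - <<'E'
import cv2,numpy as np
t=cv2.imread("pics/top0.png");s=cv2.imread("pics/scene0.png")
z=lambda i,x,y,w,h,W,H:cv2.resize(i[y:y+h,x:x+w],(W,H),interpolation=cv2.INTER_CUBIC)
a=np.hstack([z(t,285,163,80,60,400,300),z(t,130,125,100,75,400,300)])
b=np.hstack([z(s,145,195,80,60,400,300),z(s,280,115,120,90,400,300)])
cv2.imwrite("pics/c1.png",np.clip(np.vstack([a,b])*1.5,0,255).astype(np.uint8))
E
```

```text
(no output)
```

View pics/c1.png

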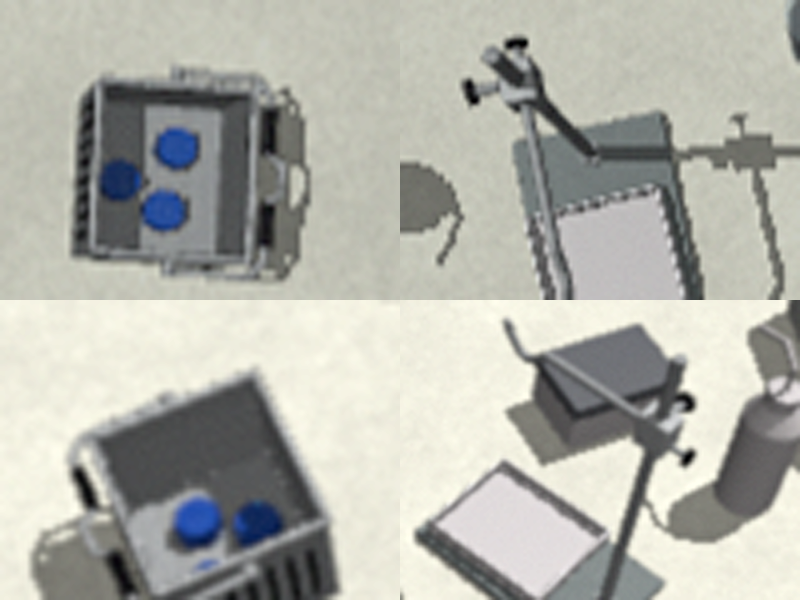

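The crop shows the steel basket with blue caps inside and the folded bail on its right side (world -y), notch near top px (344,199). The hook tip is near scene px (312,122) and the saddle near (317,131). Next I cast rays.

```bash
cat > h.py <<'E'
import numpy as np,cv2
from scipy.spatial.transform import Rotation as R
def cam(env,n,st=None):
    m=env.camera_model(n)
    if n!="wrist": return m["K"],m["world_from_camera"]
    T=np.eye(4);T[:3,:3]=R.from_rotvec(st["tool_rot"]).as_matrix();T[:3,3]=st["tcp_pos"]
    return m["K"],T@m["hand_eye"]
def ray(KT,p):
    K,T=KT;d=np.linalg.inv(K)@[p[0],p[1],1];d=T[:3,:3]@[d[0],-d[1],-d[2]]
    return T[:3,3],d/np.linalg.norm(d)
def plane(KT,p,z):
    o,d=ray(KT,p);return o+d*(z-o[2])/d[2]
def cross(KTs,ps):
    A=0;b=0
    for k,p in zip(KTs,ps):
        o,d=ray(k,p);M=np.eye(3)-np.outer(d,d);A=A+M;b=b+M@o
    x=np.linalg.solve(A,b);return x
def proj(KT,X):
    K,T=KT;c=np.linalg.inv(T)@np.append(X,1);u=K@[c[0],-c[1],-c[2]];return u[:2]/u[2]
E
python3 - <<'E'
from rig import env
from h import *
np.set_printoptions(precision=4,suppress=True)
t=cam(env,"top");s=cam(env,"scene")
c=[plane(t,p,.085) for p in[(304.4,180),(336.6,180),(336,215.4),(304,214)]]
print("rim",c,np.mean(c,0))
print("notch",plane(t,(344.2,199),.075))
for p in[(158.8,161.3),(195.5,153)]:print("base",plane(t,p,.01))
im=cv2.imread("pics/top0.png")
g=im[160:225,155:215].min(2);m=(g>140).astype(np.uint8)
n,l,st,ce=cv2.connectedComponentsWithStats((cv2.inRange(im,(120,0,0),(255,255,255))[160:225,155:215]>0).astype(np.uint8))
print(st[:5],ce[:5])
print("tip",[plane(s,(312.4,121.6),.258)],"saddle",plane(s,(317.5,131.5),.235))
print("boss",plane(t,(161.3,148.75),.251))
for n,p,z in[("dishS",(245,180),.014),("dishL",(254,243),.018),("rackL",(370,198),.045),("bottle",(237,125),.14)]:print(n,plane(t,p,z))
E
```

```text
rim [array([ 0.5968, -0.1886,  0.085 ]), array([ 0.5962, -0.2913,  0.085 ]), array([ 0.484 , -0.2854,  0.085 ]), array([ 0.4891, -0.1847,  0.085 ])] [ 0.5415 -0.2375  0.085 ]
notch [ 0.5364 -0.3161  0.075 ]
base [0.6741 0.2907 0.01  ]
base [0.7022 0.1673 0.01  ]
[[   0    0   60   65 1644]
 [   0    0   60   65 1214]
 [  43    0   13    2   16]
 [  14   13   34   44 1007]
 [   9   18    1    1    1]] [[26.6356 24.781 ]
 [32.9959 39.5247]
 [48.25    0.1875]
 [29.9821 35.1787]
 [ 9.     18.    ]]
tip [array([0.514 , 0.1965, 0.258 ])] saddle [0.5356 0.2019 0.235 ]
boss [0.6597 0.2243 0.251 ]
dishS [ 0.6081 -0.0003  0.014 ]
dishL [ 0.3981 -0.0287  0.018 ]
rackL [ 0.5418 -0.4099  0.045 ]
bottle [0.7595 0.0231 0.14  ]
```

Basket centre is about (0.541,-0.238), front facing -y within 3°. The hook saddle is about (0.536,0.202), stand x axis about 13° from world x. Next I move over the basket for a closer look.

```bash
cat >> h.py <<'E'
def go(env,pos,xdir_deg,tilt=0,st=None):
    """row numbers to reach TCP pos, tool x at world yaw xdir, tilt about tool x (deg, + swings fingers to tool -y)"""
    st=st or env.state();R0=R.from_rotvec(st["tool_rot"])
    a=np.radians(xdir_deg);Rt=R.from_matrix(np.array([[np.cos(a),np.sin(a),0],[np.sin(a),-np.cos(a),0],[0,0,-1]]))*R.from_euler("x",tilt,degrees=True)
    w=(R0.inv()*Rt).as_rotvec()/(2*np.pi);d=R0.inv().apply(np.array(pos)-st["tcp_pos"])/.3
    print("row",np.round(np.r_[w,d],4),"mm",round(np.linalg.norm(d)*300),"deg",round(np.linalg.norm(w)*360,1))
E
python3 - <<'E'
from rig import env
from h import *
go(env,(.47,-.31,.30),-3)
E
```

```text
row [-2.0000e-04  1.0000e-04  6.3700e-02  1.1207e+00 -7.4330e-01 -2.5960e-01] mm 411 deg 22.9
```

Emit:
arm_command([
  [0,0,0.03,0.3,-0.2,-0.26,1],
  [0,0,0.064,1,-0.743,-0.26,1],
  [0,0,0.064,1,-0.743,-0.26,1],
  [0,0,0.064,1,-0.743,-0.26,1],
  [0,0,0.064,1,-0.743,-0.26,1],
  [0,0,0.064,1,-0.743,-0.26,1],
  [0,0,0.064,1,-0.743,-0.26,1],
  [0,0,0.064,1,-0.743,-0.26,1],
  [0,0,0.064,1,-0.743,-0.26,1],
  [0,0,0.064,1,-0.743,-0.26,1],
  [0,0,0.064,1,-0.743,-0.26,1],
  [0,0,0.064,1,-0.743,-0.26,1],
])

```text
t: 1.3
tcp_pos: [0.4349, -0.3243, 0.3002]
tool_rot: [3.14, -0.09, -0.001]
wrist_force: [-0.6, -0.2, -0.6]
width: 0.998
grasp_force: 0.0
```

```bash
python3 - <<'E'
from rig import env
from h import *
np.set_printoptions(precision=4,suppress=True)
st=env.state();im=env.get_image("wrist")[:,:,::-1]
print(st["t"],st["q"],st["tcp_pos"],st["tool_rot"])
k=cam(env,"wrist",st)
for X in[(.5075,-.2985,.075),(.5405,-.238,.085),(.5365,-.309,.075)]:print(proj(k,X))
cv2.imwrite("pics/w1.png",np.clip(im*1.3,0,255).astype(np.uint8))
E
```

```text
1.3 [ 0.5801  0.1948 -0.0639  1.7726  0.0139  1.1754 -1.116 ] [ 0.4349 -0.3243  0.3002] [ 3.1403 -0.09   -0.0015]
[237.5026 104.7932]
[187.1021  80.7642]
[243.768   81.1819]
```

View pics/w1.png

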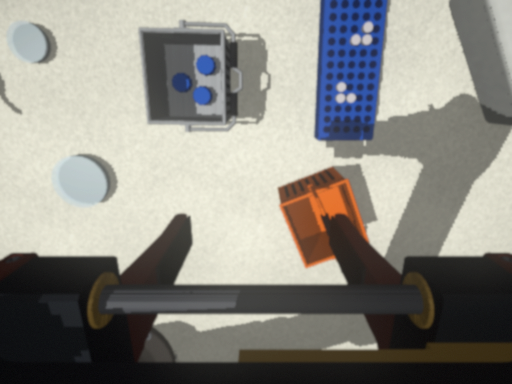

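The wrist view shows the steel basket with its rim around (184,76) and pivots at (182,23) and (188,128). The dark sleeves are at (231,55) and (231,103), the notch at (237,80), and the orange basket clear at (325,215).

```bash
python3 - <<'E'
from rig import env
from h import *
np.set_printoptions(precision=4,suppress=True)
st=env.state();k=cam(env,"wrist",st)
for n,p,z in[("pivA",(182,23),.078),("pivB",(188,128),.078),("notch",(238,80),.073),("sl",(231.5,103),.073),("sl2",(231,56),.073)]+[("rim",p,.085) for p in[(140,29),(222,30),(226,124),(149,124)]]:print(n,plane(k,p,z))
im=cv2.imread("pics/w1.png")[15:140,130:275]
cv2.imwrite("pics/w1c.png",cv2.resize(im,None,fx=5,fy=4.8,interpolation=cv2.INTER_CUBIC))
E
```

```text
pivA [ 0.6073 -0.2387  0.078 ]
pivB [ 0.4814 -0.2294  0.078 ]
notch [ 0.5386 -0.3013  0.073 ]
sl [ 0.5104 -0.2904  0.073 ]
sl2 [ 0.5678 -0.2947  0.073 ]
rim [ 0.6021 -0.189   0.085 ]
rim [ 0.5955 -0.2874  0.085 ]
rim [ 0.4843 -0.282   0.085 ]
rim [ 0.4901 -0.1805  0.085 ]
```

View pics/w1c.png

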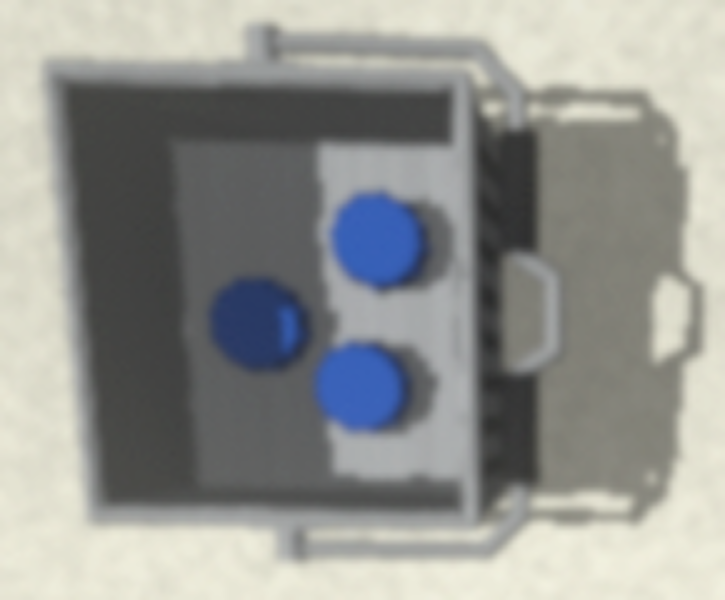

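```bash
python3 - <<'E'
from rig import env
from h import *
go(env,(.508,-.345,.22),-4.2,45)
E
```

```text
row [0.125  0.0011 0.0024 0.2469 0.0556 0.2674] mm 110 deg 45.0
```

Emit:
arm_command([
  [0.06,0,0.001,0.12,0.03,0.1,0.364],
  [0.125,0.001,0.002,0.247,0.056,0.267,0.364],
  [0.125,0.001,0.002,0.247,0.056,0.267,0.364],
  [0.125,0.001,0.002,0.247,0.056,0.267,0.364],
  [0.125,0.001,0.002,0.247,0.056,0.267,0.364],
  [0.125,0.001,0.002,0.247,0.056,0.267,0.364],
  [0.125,0.001,0.002,0.247,0.056,0.267,0.364],
  [0.125,0.001,0.002,0.247,0.056,0.267,0.364],
  [0.125,0.001,0.002,0.247,0.056,0.267,0.364],
])

```text
t: 2.25
tcp_pos: [0.5103, -0.3423, 0.2224]
tool_rot: [-2.358, 0.075, -0.036]
wrist_force: [-0.2, -0.9, 1.1]
width: 0.684
grasp_force: 0.0
```

```bash
python3 - <<'E'
from rig import env
from h import *
st=env.state();print(st["q"].round(2),st["width"])
go(env,(.508,-.314,.123),-4.2,45)
E
```

```text
[ 0.87  0.71 -0.14  1.39 -0.5   1.58 -0.76] 0.6838262059805056
row [ 0.0004  0.0005  0.0013 -0.0149  0.1671  0.3008] mm 103 deg 0.5
```

Emit:
arm_command([
  [0,0,0.001,-0.007,0.08,0.15,0.364],
  [0,0,0.001,-0.015,0.167,0.3,0.364],
  [0,0,0.001,-0.015,0.167,0.3,0.364],
  [0,0,0.001,-0.015,0.167,0.3,0.364],
  [0,0,0.001,-0.015,0.167,0.3,0.364],
])

```text
t: 2.75
tcp_pos: [0.5082, -0.3165, 0.1244]
tool_rot: [-2.358, 0.085, -0.036]
wrist_force: [-0.3, -0.1, 0.9]
width: 0.683
grasp_force: 0.0
```

```bash
python3 - <<'E'
from rig import env
from h import *
np.set_printoptions(precision=4,suppress=True)
st=env.state();im=env.get_image("wrist")[:,:,::-1];print(st["tcp_pos"],st["width"])
k=cam(env,"wrist",st)
for X in[(.5097,-.2945,.072),(.5388,-.3055,.072)]:print(proj(k,X))
cv2.imwrite("pics/w2.png",np.clip(im*1.3,0,255).astype(np.uint8))
go(env,(.5097+.0017,-.2945+.0225,.0805),-4.2,45,st)
E
```

```text
[ 0.5082 -0.3165  0.1244] 0.6829633642018597
[285.9918 200.3549]
[296.0187 166.5837]
row [ 0.0005  0.0001  0.0001 -0.0003 -0.0022  0.2086] mm 63 deg 0.2
```

View pics/w2.png

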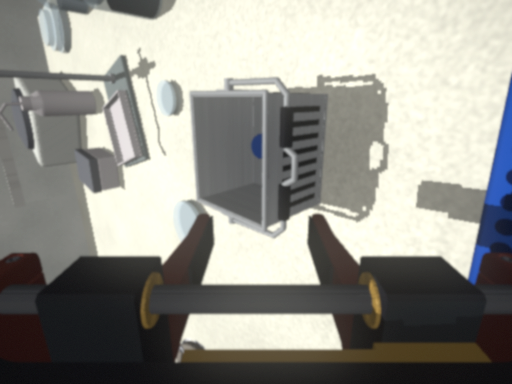

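The view shows the bail's bar at column 285 and the notch at (293,167), both between the two fingertips (200 and 315) and within 2 mm of the prediction. I advance so the lower finger goes under the sleeve.

Emit:
arm_command([
  [0,0,0,0,0,0.1,0.364],
  [0,0,0,0,0,0.16,0.364],
  [0,0,0,0,-0.002,0.208,0.364],
  [0,0,0,0,-0.002,0.208,0.364],
  [0,0,0,0,-0.002,0.208,0.364],
])

```text
t: 3.3
tcp_pos: [0.5104, -0.2718, 0.0788]
tool_rot: [-2.356, 0.087, -0.033]
wrist_force: [-1.1, 0.4, -0.4]
width: 0.683
grasp_force: 0.0
```

```bash
python3 - <<'E'
from rig import env
from h import *
np.set_printoptions(precision=4,suppress=True)
st=env.state();print(st["tcp_pos"],st["wrist_force"])
# arc: pad stays same relative to sleeve, tool turns 45deg while the bail turns 90, pivot basket frame
O=np.array([.544,-.235,.078]);bx=np.array([.073,.997,0]);by=np.array([-.997,.073,0]);z=np.array([0,0,1])
R0=R.from_rotvec(st["tool_rot"])
for th,tl in[(1.65,45),(1.45,42),(1.2,38),(.95,32),(.7,26),(.45,18),(.2,8),(0.05,0)]:
    S=O-bx*.062*np.sin(th)+z*.062*np.cos(th)+by*.03
    a=np.radians(tl);tz=bx*np.sin(a)-z*np.cos(a);n=-bx*np.cos(a)-z*np.sin(a)
    P=S+tz*.010-n*.023
    print(th);go(env,P,-4.2,tl,st)
E
```

```text
[ 0.5104 -0.2718  0.0788] [-1.0623  0.3656 -0.3521]
1.65
row [ 0.0002  0.0003 -0.0002  0.0028 -0.0098 -0.0066] mm 4 deg 0.1
1.45
row [-0.0081  0.0003 -0.0002  0.0027 -0.0377 -0.0313] mm 15 deg 2.9
1.2
row [-0.0192  0.0003 -0.0002  0.0026 -0.0791 -0.0527] mm 29 deg 6.9
0.95
row [-0.0359  0.0003 -0.0002  0.0026 -0.1236 -0.0602] mm 41 deg 12.9
0.7
row [-0.0526  0.0003 -0.0001  0.0025 -0.1696 -0.0555] mm 54 deg 18.9
0.45
row [-0.0748  0.0003 -0.0001  0.0025 -0.2115 -0.0368] mm 64 deg 26.9
0.2
row [-0.1026  0.0003 -0.0001  0.0025 -0.2457 -0.0057] mm 74 deg 36.9
0.05
row [-0.1248  0.0003 -0.0001  0.0025 -0.2597  0.0183] mm 78 deg 44.9
```

Emit:
arm_command([
  [0,0,0,0.003,-0.01,-0.007,0.364],
  [-0.004,0,0,0.003,-0.024,-0.019,0.364],
  [-0.008,0,0,0.003,-0.038,-0.031,0.364],
  [-0.014,0,0,0.003,-0.058,-0.042,0.364],
  [-0.019,0,0,0.003,-0.079,-0.053,0.364],
  [-0.027,0,0,0.003,-0.101,-0.057,0.364],
  [-0.036,0,0,0.003,-0.124,-0.06,0.364],
  [-0.044,0,0,0.003,-0.147,-0.059,0.364],
  [-0.053,0,0,0.003,-0.17,-0.056,0.364],
  [-0.064,0,0,0.003,-0.191,-0.047,0.364],
  [-0.075,0,0,0.003,-0.212,-0.037,0.364],
  [-0.089,0,0,0.003,-0.229,-0.022,0.364],
  [-0.103,0,0,0.003,-0.246,-0.006,0.364],
  [-0.114,0,0,0.003,-0.254,0.006,0.364],
  [-0.125,0,0,0.003,-0.26,0.018,0.364],
  [-0.125,0,0,0.003,-0.26,0.018,0.364],
  [-0.125,0,0,0.003,-0.26,0.018,0.364],
])

```text
t: 5.0
tcp_pos: [0.5156, -0.2112, 0.13]
tool_rot: [-3.139, 0.111, 0.003]
wrist_force: [0.4, -0.8, -0.4]
width: 0.684
grasp_force: 0.3
```

```bash
python3 - <<'E'
from rig import env
from h import *
np.set_printoptions(precision=4,suppress=True)
st=env.state();im=env.get_image("wrist")[:,:,::-1];s=env.get_image("scene")[:,:,::-1]
print(st["t"],st["tcp_pos"],st["wrist_force"])
a=cv2.resize(im[:,100:420],(500,600));b=cv2.resize(s[180:280,130:180+50],(300,600))
b=cv2.resize(s[185:285,140:190+50],(300,300))
o=np.zeros((600,800,3),np.uint8);o[:,:500]=a;o[:300,500:]=b
cv2.imwrite("pics/w3.png",np.clip(o*1.3,0,255).astype(np.uint8))
k=cam(env,"wrist",st);O=np.array([.544,-.235,.140]);print(proj(k,O+[-.03,.002,0]),proj(k,O+[0,0,.009]))
E
```

```text
5.0 [ 0.5156 -0.2112  0.13  ] [ 0.4082 -0.8415 -0.3806]
[295.8984 237.0014] [299.7864 194.7791]
```

View pics/w3.png

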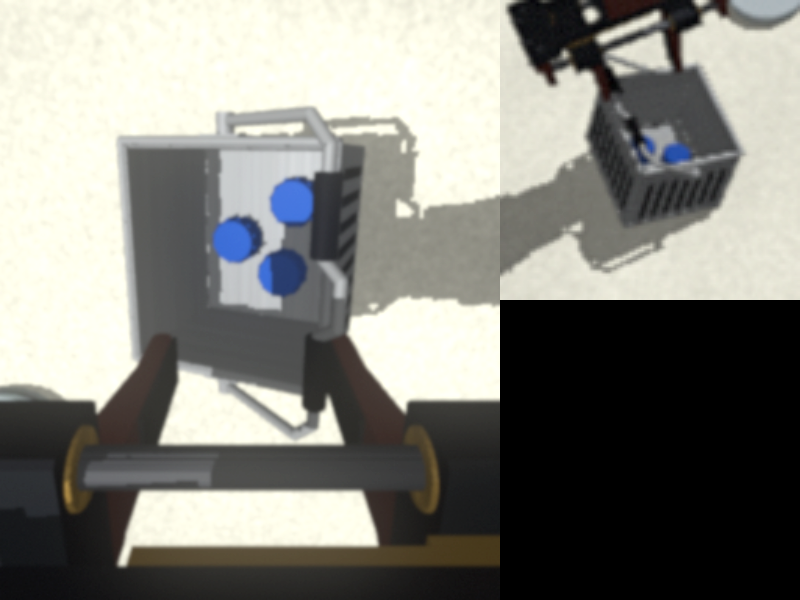

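The bail is up. Notch near wrist px (318,182), the near sleeve against the right finger at (302,237), caps inside. Next I close on the sleeve while shifting so the right pad stays in place.

Emit:
arm_command([
  [0,0,0,0,0.005,0.012,0.3],
  [0,0,0,0,0.015,0.023,0.15],
  [0,0,0,0,0.027,0.023,0],
  [0,0,0,0,0.038,0.023,-0.15],
  [0,0,0,0,0.05,0.023,-0.3],
  [0,0,0,0,0.06,0.023,-0.45],
  [0,0,0,0,0.07,0.023,-0.6],
  [0,0,0,0,0.08,0.023,-0.72],
  [0,0,0,0,0.083,0.023,-0.76],
  [0,0,0,0,0.083,0.023,-1],
  [0,0,0,0,0.083,0.023,-1],
  [0,0,0,0,0.083,0.023,-1],
], newtons=50)

```text
t: 6.3
tcp_pos: [0.5136, -0.2369, 0.1224]
tool_rot: [3.139, -0.114, -0.005]
wrist_force: [0.1, -1.3, 1.5]
width: 0.105
grasp_force: 50.0
```

```bash
python3 - <<'E'
from rig import env
from h import *
np.set_printoptions(precision=4,suppress=True)
st=env.state();im=env.get_image("wrist")[:,:,::-1]
print(st["t"],st["tcp_pos"],st["wrist_force"],st["width"]*88,st["grasp_force"])
cv2.imwrite("pics/w4.png",np.clip(im*1.3,0,255).astype(np.uint8))
k=cam(env,"wrist",st);O=np.array([.544,-.235,.140]);print(proj(k,O+[-.03,.002,0]),proj(k,O+[0,0,.009]))
E
```

```text
6.3 [ 0.5136 -0.2369  0.1224] [ 0.1386 -1.3482  1.4873] 9.265590423663655 49.97254014015198
[252.8322 242.99  ] [251.6297 199.3901]
```

View pics/w4.png

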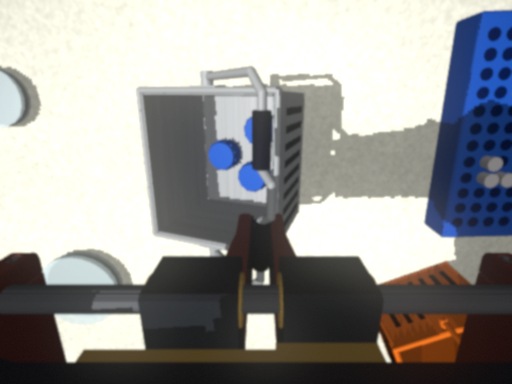

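The sleeve is held, but the pivots (205,80) and (218,252) lie left of the bar, so the bail may not be upright yet. I measure it.

```bash
python3 - <<'E'
from rig import env
from h import *
np.set_printoptions(precision=4,suppress=True)
st=env.state();k=cam(env,"wrist",st);print(st["tool_rot"])
for n,p,z in[("pivA",(205,80),.078),("pivB",(218,252),.078),("rimBL",(139,90),.085),("rimBR",(278,90),.085),("rimFL",(154,235),.085),("bar",(261,140),.14),("bar",(261,140),.122)]:print(n,plane(k,p,z))
E
```

```text
[ 3.1394 -0.1136 -0.0046]
pivA [ 0.6077 -0.2057  0.078 ]
pivB [ 0.4734 -0.1991  0.078 ]
rimBL [ 0.6042 -0.1618  0.085 ]
rimBR [ 0.5974 -0.2553  0.085 ]
rimFL [ 0.4962 -0.1521  0.085 ]
bar [ 0.5727 -0.2419  0.14  ]
bar [ 0.5701 -0.2417  0.122 ]
```

The basket slid about 30 mm back, so the bail leans about 0.5 rad. I loosen the fingers into a cage and swing it along its arc to upright.

Emit:
arm_command([
  [0,0,0,0,0,0,-0.68],
  [0,0,0,0,0,0,-0.68],
  [0,0,0,0,-0.01,-0.006,-0.68],
  [0,0,0,0,-0.02,-0.012,-0.68],
  [0,0,0,0,-0.03,-0.016,-0.68],
  [0,0,0,0,-0.04,-0.02,-0.68],
  [0,0,0,0,-0.05,-0.023,-0.68],
  [0,0,0,0,-0.06,-0.026,-0.68],
  [0,0,0,0,-0.07,-0.028,-0.68],
  [0,0,0,0,-0.08,-0.029,-0.68],
  [0,0,0,0,-0.09,-0.03,-0.68],
  [0,0,0,0,-0.1,-0.03,-0.68],
  [0,0,0,0,-0.11,-0.03,-0.68],
  [0,0,0,0,-0.11,-0.03,-0.68],
], newtons=5)

```text
t: 7.75
tcp_pos: [0.5158, -0.2032, 0.1312]
tool_rot: [-3.139, 0.113, 0.006]
wrist_force: [-0.5, -0.3, -0.3]
width: 0.16
grasp_force: 0.2
```

```bash
python3 - <<'E'
from rig import env
from h import *
np.set_printoptions(precision=4,suppress=True)
st=env.state();im=env.get_image("wrist")[:,:,::-1]
print(st["t"],st["tcp_pos"],st["wrist_force"],st["width"]*88,st["grasp_force"])
cv2.imwrite("pics/w5.png",np.clip(im*1.3,0,255).astype(np.uint8))
E
```

```text
7.75 [ 0.5158 -0.2032  0.1312] [-0.5347 -0.3025 -0.2828] 14.043577212956402 0.21011902950704098
```

View pics/w5.png

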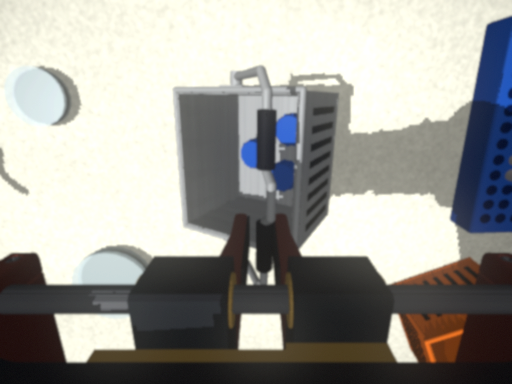

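The bar is at column 266 and the far pivot at (235,78), so the bail is closer to upright.

```bash
python3 - <<'E'
from rig import env
from h import *
np.set_printoptions(precision=4,suppress=True)
st=env.state();k=cam(env,"wrist",st)
for n,p,z in[("pivA",(235,79),.078),("rimBL",(177,91),.085),("rimBR",(302,90),.085),("rimFL",(187,225),.085),("bar",(266,140),.138)]:print(n,plane(k,p,z))
E
```

```text
pivA [ 0.6096 -0.1925  0.078 ]
rimBL [ 0.6041 -0.1515  0.085 ]
rimBR [ 0.5985 -0.2393  0.085 ]
rimFL [ 0.501  -0.1432  0.085 ]
bar [ 0.5731 -0.2113  0.138 ]
```

Emit:
arm_command([
  [0,0,0,0,-0.007,-0.003,-0.68],
  [0,0,0,0,-0.014,-0.006,-0.68],
  [0,0,0,0,-0.021,-0.008,-0.68],
  [0,0,0,0,-0.028,-0.01,-0.68],
  [0,0,0,0,-0.035,-0.011,-0.68],
  [0,0,0,0,-0.042,-0.012,-0.68],
  [0,0,0,0,-0.049,-0.012,-0.68],
  [0,0,0,0,-0.056,-0.012,-0.68],
  [0,0,0,0,-0.063,-0.012,-0.68],
  [0,0,0,0,-0.07,-0.012,-0.68],
  [0,0,0,0,-0.077,-0.012,-0.68],
  [0,0,0,0,-0.077,-0.012,-0.68],
])

```text
t: 9.0
tcp_pos: [0.5175, -0.1804, 0.1349]
tool_rot: [-3.139, 0.113, 0.005]
wrist_force: [0.4, -0.4, 0.9]
width: 0.156
grasp_force: 0.0
```

```bash
python3 - <<'E'
from rig import env
from h import *
np.set_printoptions(precision=4,suppress=True)
st=env.state();im=env.get_image("wrist")[:,:,::-1]
print(st["t"],st["tcp_pos"],st["wrist_force"],st["width"]*88,st["grasp_force"],proj(cam(env,"wrist",st),(.5358,-.180,.085)))
cv2.imwrite("pics/w6.png",np.clip(im*1.3,0,255).astype(np.uint8))
E
```

```text
9.0 [ 0.5175 -0.1804  0.1349] [ 0.4104 -0.3547  0.8798] 13.758213819679945 0.0 [257.6025 179.8114]
```

View pics/w6.png

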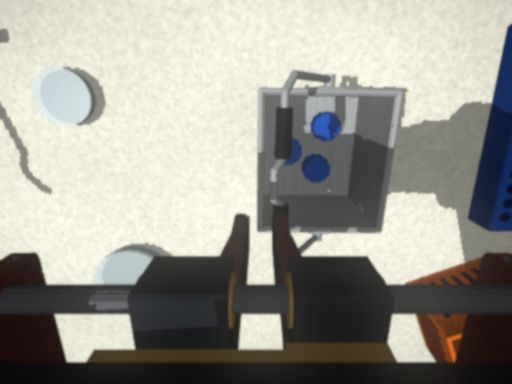

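The basket is now level again and the bail has swung past upright towards its back: bar at column 284, pivots at (333,79) and (320,237). My ten views are used up, so from here I measure numerically.

```bash
python3 - <<'E'
from rig import env
from h import *
np.set_printoptions(precision=4,suppress=True)
st=env.state();k=cam(env,"wrist",st)
for n,p,z in[("pivA",(333,79),.078),("pivB",(320,237),.078)]+[("rim",p,.085) for p in[(260,90),(403,90),(383,231),(262,231)]]+[("bar",(284,133),z) for z in(.10,.12,.14)]+[("notch",(274,187),z) for z in(.1,.125,.149)]+[("corner",(292,74),z) for z in(.1,.12,.14)]:print(n,plane(k,p,z))
# top view: rim/sleeves/caps
t=env.get_image("top");kt=cam(env,"top")
h=cv2.cvtColor(t,cv2.COLOR_RGB2HSV)
print(env.state()["t"])
cv2.imwrite("pics/t6.png",t[:,:,::-1]);cv2.imwrite("pics/s6.png",env.get_image("scene")[:,:,::-1])
m=cv2.inRange(h,(105,120,50),(125,255,255))[150:230,280:360]
n,l,s,c=cv2.connectedComponentsWithStats(m)
for i in range(1,n):
    if s[i,4]>5:print("cap",c[i]+[280,150],s[i,4],plane(kt,c[i]+[280,150],.018))
g=cv2.cvtColor(t,cv2.COLOR_RGB2GRAY)
for r in range(174,222,3):print(r," ".join(f"{v:3d}" for v in g[r,286:350:2]))
E
```

```text
pivA [ 0.6065 -0.2408  0.078 ]
pivB [ 0.4783 -0.2301  0.078 ]
rim [ 0.6025 -0.1869  0.085 ]
rim [ 0.5952 -0.2891  0.085 ]
rim [ 0.484  -0.2811  0.085 ]
rim [ 0.4912 -0.1806  0.085 ]
bar [ 0.5727 -0.2015  0.1   ]
bar [ 0.5752 -0.2     0.12  ]
bar [ 0.5778 -0.1985  0.14  ]
notch [ 0.5338 -0.1923  0.1   ]
notch [ 0.5419 -0.1916  0.125 ]
notch [ 0.5498 -0.1909  0.149 ]
corner [ 0.6106 -0.2085  0.1   ]
corner [ 0.6093 -0.2063  0.12  ]
corner [ 0.608  -0.2041  0.14  ]
9.1
174 144 142 142 142 144 142 139 142 142 147 141 142 143  66  25  44  66  70  70  71  70  71  73  68  70  66  66  64  61  59  57  51
177 141 142 144 139 141 142 142 139 138 137 128 143 116  21  22  58  58  72  70  71  71  75  79  77  74  76  74  72  72  71  67  68
180 142 143 138 138 140 137 138 142 129 114  40  43  23  22  39  76  49  70  69  70  71  43  81  80  81  79  79  79  78  76  76  74
183 140 137 137 138 136 141 139  94  40 111  46  51  23  26  25  90  46  72  70  70  74  46  87  84  85  83  82  82  80  82  79  79
186 104 110 122 140 139 137 140  79  46  48  51  41  23  23  48  79  47  73  72  72  72  75  76  73  
[... 782 characters left out ...]
  71  70  71  72  68  68  68  65  63  64
207  30  35  35  33  30  29  26  33  49  52  25  47  51  51  52  82  61  64  68  68  70  73  70  71  71  71  71  70  69  67  63  62
210  25  22 114  93 103  90  66  43  36  41  43  49  46  50  80  59  64  65  68  70  71  72  70  71  71  70  69  69  68  68  65  62
213 143 145 142 143 143 144 108  44  45  55  72  48  50  52  56  60  63  67  69  70  68  71  70  71  72  69  69  68  67  65  65  61
216 141 141 142 144 145 147 142 144 150 149 153  52  48  54  55  58  64  65  67  69  71  70  71  71  70  70  69  70  67  69  66  62
219 141 144 143 145 144 143 147 142 141 144 146  58  61  49  58  59  63  65  65  69  69  70  71  71  70  71  70  69  67  68  65  61
```

The basket is level at its original place. So it had been tilting before, not sliding. The bail now leans back about 0.67 rad. I'll grip the sleeve in line with the legs and turn tool and bail together about the pivot axis.

```bash
python3 - <<'E'
from rig import env
from h import *
st=env.state();print(st["tcp_pos"],st["wrist_force"])
go(env,(.520,-.1425,.192),-4.8,-38.5)
E
```

```text
[ 0.51744609 -0.18093139  0.13484943] [ 1.30313261  0.33849147 -0.31827188]
row [-1.069e-01 -1.000e-04  1.900e-03 -1.400e-03 -1.284e-01 -1.905e-01] mm 69 deg 38.5
```

Emit:
arm_command([
  [0,0,0,0,0,-0.1,-0.32],
  [0,0,0,0,0,-0.19,-0.32],
  [-0.03,0,0,0,-0.04,-0.19,-0.32],
  [-0.06,0,0,0,-0.08,-0.19,-0.32],
  [-0.107,0,0.002,-0.001,-0.128,-0.19,-0.32],
  [-0.107,0,0.002,-0.001,-0.128,-0.19,-0.32],
  [-0.107,0,0.002,-0.001,-0.128,-0.19,-0.32],
  [-0.107,0,0.002,-0.001,-0.128,-0.19,-0.32],
  [-0.107,0,0.002,-0.001,-0.128,-0.19,-0.32],
  [-0.107,0,0.002,-0.001,-0.128,-0.19,-0.32],
])

```text
t: 10.15
tcp_pos: [0.5199, -0.1442, 0.1925]
tool_rot: [2.468, -0.108, -0.035]
wrist_force: [-1.0, -0.2, -0.4]
width: 0.338
grasp_force: 0.0
```

```bash
python3 - <<'E'
from rig import env
from h import *
np.set_printoptions(precision=4,suppress=True)
st=env.state();im=env.get_image("wrist")
print(st["t"],st["tcp_pos"],st["q"].round(2),st["width"])
k=cam(env,"wrist",st)
S=(.5157,-.1946,.1266);S2=np.array(S)+[.0598,-.005,0];N=(.5461,-.1915,.1337)
for X in(S,S2,N,(.5424,-.2355,.078)):print(proj(k,X))
c=proj(k,S).astype(int)
g=cv2.cvtColor(im,cv2.COLOR_RGB2GRAY)
c2=proj(k,S2).astype(int)
# dark sleeve mask
lo=np.minimum(c,c2)-25;hi=np.maximum(c,c2)+25
print(lo,hi)
for r in range(lo[1],hi[1],6):print(r," ".join(f"{v:3d}" for v in g[r,lo[0]:hi[0]:2]))
go(env,(.5149,-.2045,.114),-4.8,-38.5,st)
E
```

```text
10.15 [ 0.5199 -0.1442  0.1925] [-0.33  0.39  0.12  1.98  0.67  1.11 -2.28] 0.33838502173378265
[258.5064 188.9614]
[258.1038 122.2993]
[258.2564 158.8996]
[258.6436 145.4042]
[233  97] [283 213]
97 141 125  92  88  94 133 143 143 134 115 112 115 144 166 134 114 113 114 115 114 114 115 115 115 116
103 148 130  90  89  95 139 150 151 147 123 101  95 116 131 107  96 110 114 115 116 115 116 115 114 115
109  72  74  73  73  80 115 148 151 140 114  70  47  52  54  51  58 103 114 115 114 115 115 114 113 114
115  80  80  77  61  54  69 126 149 140 114  71  45  49  52  49  56 102 112 114 114 114 114 114 113 114
121  78  79  73  58  53  64 101 124 145 121  70  43  47  50  47  54 100 112 113 113 113 113 113 112 113
127  50  51  50  50  56  74  83  83  84  83  53  42  45  48  45  46  72  79  80  80  80  81  80  81  82
133  81  81  80  82  83  82  82  86 109 107  64  40  43  48  44  45  71  79  79  79  79  80  80  80  80
139  81  80  79  81  82  82  81  83 112 122  89  62  57  62  57  57  74  78  79  79  79  79  80  80  80
145  46  48  57  70  81  81  80  81 109 127 110 103  97 111  98  77  77  
[... 542 characters left out ...]
  81  82
181  66  66  66  66  66  67  67  66  66  66  57  34  34  34  36  38  62  68  68  68  69  69  73  75  77
187  67  67  67  67  67  67  67  66  66  66  56  35  34  35  35  38  62  69  70  72  78  84  97 104 119
193  67  66  66  66  66  67  66  67  68  68  60  35  34  35  37  54 121 136 132 147 178 195 199 206 207
199  75  78  80  81  81  83  86  88  94  98  87  39  35  35  36  49 101 112 112 113 114 145 196 205 206
205 108 109 108 109 111 111 109 109 110 111 103  71  49  50  57  84 108 114 114 111 111 113 115 115 137
211 111 110 110 110 111 110 110 111 111 113 113 100  82  87  90 110 113 111 111 112 112 114 113 112 112
row [-0.0001  0.0001 -0.0006  0.0003 -0.0046  0.3303] mm 99 deg 0.2
```

Sleeves sit exactly where predicted (columns 254–264). I advance and grip.

Emit:
arm_command([
  [0,0,0,0,-0.003,0.12,-0.32],
  [0,0,0,0,-0.005,0.22,-0.32],
  [0,0,0,0,-0.005,0.29,-0.32],
  [0,0,0,0,-0.005,0.33,-0.32],
  [0,0,0,0,-0.005,0.33,-0.32],
  [0,0,0,0,-0.005,0.33,-0.6],
  [0,0,0,0,-0.005,0.33,-0.72],
  [0,0,0,0,-0.005,0.33,-1],
  [0,0,0,0,-0.005,0.33,-1],
  [0,0,0,0,-0.005,0.33,-1],
], newtons=50)

```text
t: 11.2
tcp_pos: [0.5159, -0.2021, 0.114]
tool_rot: [2.468, -0.103, -0.033]
wrist_force: [0.4, 3.4, 5.4]
width: 0.1
grasp_force: 50.0
```

```bash
python3 - <<'E'
from rig import env
from h import *
np.set_printoptions(precision=4,suppress=True)
st=env.state();print(st["tcp_pos"],st["wrist_force"],st["width"]*88,st["grasp_force"])
# rigid turn of the tool about pivot axis
P=np.array([.5424,-.2355,.078]);ax=np.array([.9965,-.083,0])  # +turn about ax moves up-vector to -? 
R0=R.from_rotvec(st["tool_rot"])
for deg in(5,10,15,20,25,30,35,38.4):
    Q=R.from_rotvec(ax*np.radians(deg));p=P+Q.apply(st["tcp_pos"]-P)
    w=(R0.inv()*Q*R0).as_rotvec()/(2*np.pi);d=R0.inv().apply(p-st["tcp_pos"])/.3
    print(deg,np.round(np.r_[w,d],4),p)
E
```

```text
[ 0.5159 -0.2021  0.114 ] [0.395  3.3754 5.4496] 8.841618581441733 50.00203192234039
5 [ 0.0139 -0.      0.      0.      0.0138  0.    ] [ 0.5156 -0.2053  0.1166]
10 [ 0.0278 -0.      0.      0.      0.0276  0.0013] [ 0.5154 -0.2088  0.1189]
15 [ 0.0417 -0.      0.0001  0.      0.0413  0.0037] [ 0.5151 -0.2124  0.1209]
20 [ 0.0556 -0.0001  0.0001  0.      0.0546  0.0074] [ 0.5147 -0.2162  0.1225]
25 [ 0.0694 -0.0001  0.0001  0.0001  0.0676  0.0121] [ 0.5144 -0.2201  0.1238]
30 [ 0.0833 -0.0001  0.0001  0.0001  0.0802  0.018 ] [ 0.5141 -0.2242  0.1248]
35 [ 0.0972 -0.0001  0.0002  0.0001  0.0921  0.025 ] [ 0.5137 -0.2283  0.1254]
38.4 [ 0.1067 -0.0001  0.0002  0.0001  0.0999  0.0303] [ 0.5135 -0.2311  0.1256]
```

Emit:
arm_command([
  [0.007,0,0,0,0.007,-0.002,-1],
  [0.014,0,0,0,0.014,-0.003,-1],
  [0.021,0,0,0,0.021,-0.002,-1],
  [0.028,0,0,0,0.028,-0.002,-1],
  [0.035,0,0,0,0.035,-0.001,-1],
  [0.042,0,0,0,0.041,0.001,-1],
  [0.049,0,0,0,0.048,0.003,-1],
  [0.056,0,0,0,0.055,0.004,-1],
  [0.063,0,0,0,0.061,0.007,-1],
  [0.07,0,0,0,0.068,0.009,-1],
])

```text
t: 12.2
tcp_pos: [0.5131, -0.2202, 0.1237]
tool_rot: [2.909, -0.122, -0.014]
wrist_force: [0.6, -0.5, -2.3]
width: 0.1
grasp_force: 50.0
```

```bash
python3 - <<'E'
from rig import env
from h import *
np.set_printoptions(precision=4,suppress=True)
st=env.state();print(st["t"],st["tcp_pos"],st["wrist_force"],st["wrist_torque"],st["width"]*88,st["grasp_force"])
im=env.get_image("wrist");k=cam(env,"wrist",st);g=cv2.cvtColor(im,cv2.COLOR_RGB2GRAY)
for X in[(.6025,-.1869,.085),(.5952,-.2891,.085),(.6065,-.2408,.078)]:print(proj(k,X))
y=int(proj(k,(.6,-.235,.085))[1])
for r in range(max(y-14,0),y+16,3):print(r," ".join(f"{v:3d}" for v in g[r,150:400:5]))
E
```

```text
12.2 [ 0.5131 -0.2202  0.1237] [ 0.6095 -0.5354 -2.276 ] [ 0.2785 -0.0136 -0.0162] 8.783662248652536 50.000454783439636
[184.2565  87.5707]
[330.865   86.8814]
[262.4595  75.7049]
71 210 217 217 215 219 216 214 212 212 213 219 212 216 219 218 218 217 217 213 216 217 168 139 186 222 218 220 218 222 221 221 220 222 223 215 221 220 219 213 216 221 215 218 214 217 212 211 214 212 208
74 214 213 216 217 216 215 219 214 214 213 216 215 217 218 218 219 217 220 210 220 213 133 138 182 220 221 203 214 216 157 215 221 223 224 217 219 219 214 212 219 223 221 218 219 217 214 213 215 212 211
77 213 214 216 213 210 214 217 217 210 220 218 214 213 218 218 219 216 217 210 220 215 129 138 181 220 220 133 153 148 132 143 217 221 222 219 220 217 214 213 216 218 220 211 219 211 213 211 219 212 214
80 214 212 216 217 209 215 215 216 216 220 220 216 215 217 218 220 213 210 214 220 217 129 138 167 218 219 128 138 176 145 139 217 221 220 221 224 222 221 215 216 219 219 216 218 210 212 216 220 215 213
83 214 215 215 212 209 213 214 211 216 220 220 220 216 216 216 217 209 214 211 218 219 128 138 165 217 219 1
[... 409 characters left out ...]
 99 139 141 140 141 141 139 137 141 134 219 218 219 212 217 214 217 214 216 214 211 210 211
92 214 215 217 210 214 217 216 171 144 145 145 146 146 145 145 145 145 147 146 147 145 132 172 122 146 146  92  93 148 147 148 149 149 149 149 150 142 215 217 211 212 218 219 220 213 215 217 215 214 213
95 213 209 215 205 212 219 211 172 112 115 116 116 116 116 115 116 116 116 120 120 118 121 172 108 120 120  87  86 115 114 116 117 118 119 120 143 147 215 213 216 216 221 218 220 210 217 213 212 217 214
98 212 207 216 210 213 216 208 170 109  98  97  97  96  95  96  95  93  93 149 150 153 140 172 122 153 151 150 150 104  77 106 107 106 108 107 160 144 216 214 219 213 219 215 220 217 217 219 213 214 207
```

The basket is level and unmoved. I finish the turn to upright.

```bash
python3 - <<'E'
from rig import env
from h import *
np.set_printoptions(precision=4,suppress=True)
st=env.state()
P=np.array([.5424,-.2355,.078]);ax=np.array([.9965,-.083,0]);R0=R.from_rotvec(st["tool_rot"])
v=R0.as_matrix()[:,2];print("tool z",v)
for deg in(4,8,12.8):
    Q=R.from_rotvec(ax*np.radians(deg));p=P+Q.apply(st["tcp_pos"]-P)-[0,0,.0007]
    print(deg,np.round(np.r_[(R0.inv()*Q*R0).as_rotvec()/(2*np.pi),R0.inv().apply(p-st["tcp_pos"])/.3],4),p)
E
```

```text
tool z [-0.0193 -0.2271 -0.9737]
4 [ 0.0111 -0.     -0.      0.      0.0105  0.0028] [ 0.5125 -0.2258  0.1242]
8 [ 0.0222 -0.0001 -0.      0.0001  0.0215  0.004 ] [ 0.5122 -0.2291  0.1246]
12.8 [ 0.0356 -0.0001 -0.      0.0001  0.0345  0.0065] [ 0.5119 -0.2331  0.1248]
```

Emit:
arm_command([
  [0.006,0,0,0,0.005,0.001,-1],
  [0.011,0,0,0,0.01,0.003,-1],
  [0.017,0,0,0,0.016,0.003,-1],
  [0.022,0,0,0,0.021,0.004,-1],
  [0.029,0,0,0,0.028,0.005,-1],
  [0.036,0,0,0,0.034,0.006,-1],
  [0.036,0,0,0,0.034,0.006,-1],
  [0.036,0,0,0,0.034,0.006,-1],
  [0.036,0,0,0,0.034,0.006,-1],
])

```text
t: 13.15
tcp_pos: [0.5126, -0.2298, 0.1243]
tool_rot: [3.132, -0.13, -0.001]
wrist_force: [0.7, 0.2, -2.1]
width: 0.105
grasp_force: 50.0
```

```bash
python3 - <<'E'
from rig import env
from h import *
np.set_printoptions(precision=4,suppress=True)
st=env.state();print(st["t"],st["tcp_pos"],st["wrist_force"],st["wrist_torque"],R.from_rotvec(st["tool_rot"]).as_matrix()[:,2])
im=env.get_image("wrist");k=cam(env,"wrist",st);g=cv2.cvtColor(im,cv2.COLOR_RGB2GRAY)
for X in[(.6025,-.1869,.085),(.5952,-.2891,.085),(.4912,-.1806,.085),(.6065,-.2408,.078),(.5424,-.2355,.149),(.572,-.238,.14)]:print(proj(k,X))
y=int(proj(k,(.6,-.235,.085))[1])
for r in list(range(max(y-14,0),y+12,4))+[130,150,180,200]:print(r," ".join(f"{v:3d}" for v in g[r,150:400:5]))
E
```

```text
13.15 [ 0.5126 -0.2298  0.1243] [ 0.6655  0.2044 -2.0609] [ 0.0715  0.0276 -0.003 ] [-0.0008 -0.0069 -1.    ]
[185.355   88.4968]
[336.0809  86.7781]
[199.8831 236.4248]
[263.8164  76.0636]
[265.9616 197.9891]
[265.9479 138.2984]
72 191 197 195 192 196 189 199 197 198 195 193 190 191 193 198 192 195 197 199 197 196 154 122 152 197 200 203 197 201 197 198 193 204 201 204 198 197 200 204 195 199 198 198 193 191 197 203 200 200 194
76 197 193 196 197 201 192 192 196 195 196 196 194 193 193 194 195 194 196 197 195 197 122 121 152 196 201 198 195 200 201 122 164 171 142 140 119 120 154 202 199 199 195 194 194 191 193 196 197 194 191
80 196 194 199 194 191 192 193 196 189 194 195 196 192 200 199 193 194 197 198 199 192 111 121 144 197 196 200 196 197 199 119 119 160 169 188 187 174 143 197 201 204 201 202 199 195 193 197 197 198 196
84 189 193 200 198 192 193 194 195 190 188 195 189 196 199 199 200 194 195 197 191 191 120 120 142 197 188 190 193 195 180 116 116 170 195 196 186 193 120 196 196 191 199 203 197 198 190 193 192 197 193
88 195 198 197 203 193 189 189 167 157 154 152 154 159 157
[... 666 characters left out ...]
  81 127 145 141  83  58  82 105 142 109 110 112 111 146 187 183 186 135 135 164 166 148
150 197 198 199 197 193 191 196 194 139  72  60  59  57  82  81  49  49  47  45  48  40  34  33  29 101 143 140  98  83  81  82  73  53  74  78 131 117 109 108 110 111 112 110 108 111 108 108 106 108 109
180 201 202 196 196 197 198 200 197 163 103  62  60  58  78  81  81  80  78  80  78  78 100 120  71  72  69 108  81  81  80  79  58  53  54  54  77 106 111 113 111 109 112 110 111 112 110 111 111 109 110
200 200 203 199 197 198 199 199 196 182 115  62  62  59  63  67  66  65  64  64  62  63  62  77  64  62  63  63  63  63  64  63  54  54  56  61  83 202 196 193 196 196 196 200 196 192 199 195 198 195 194
```

The bail is upright on a level basket (bar at column 260, rim 185–332 as predicted). I lift.

Emit:
arm_command([
  [0,0,0,0,0,-0.015,-1],
  [0,0,0,0,0,-0.04,-1],
  [0,0,0,0,0,-0.08,-1],
  [0,0,0,0,0,-0.13,-1],
  [0,0,0,0,0,-0.19,-1],
  [0,0,0,0,0,-0.25,-1],
  [0,0,0,0,0,-0.31,-1],
  [0,0,0,0,0,-0.37,-1],
  [0,0,0,0,0,-0.43,-1],
  [0,0,0,0,0,-0.47,-1],
  [0,0,0,0,0,-0.48,-1],
  [0,0,0,0,0,-0.48,-1],
  [0,0,0,0,0,-0.48,-1],
], newtons=60)

```text
t: 14.5
tcp_pos: [0.5122, -0.2296, 0.2678]
tool_rot: [3.133, -0.132, -0.002]
wrist_force: [0.1, -0.4, -2.6]
width: 0.095
grasp_force: 60.0
```

```bash
python3 - <<'E'
from rig import env
from h import *
np.set_printoptions(precision=4,suppress=True)
st=env.state();print(st["t"],st["tcp_pos"],st["wrist_force"],st["wrist_torque"],st["q"].round(2),st["width"]*88,st["grasp_force"])
im=env.get_image("wrist");k=cam(env,"wrist",st);g=cv2.cvtColor(im,cv2.COLOR_RGB2GRAY)
o=np.array([0,.0,.144])+[0,0,0]
for X in[(.6025,-.1869,.085),(.5952,-.2891,.085),(.5424,-.2355,.149)]:print(proj(k,o+X))
for r in list(range(60,110,5))+[130,150,180]:print(r," ".join(f"{v:3d}" for v in g[r,150:400:5]))
go(env,(.445,.151,.27),102.8)
go(env,(.47,-.04,.27),49)
E
```

```text
14.5 [ 0.5122 -0.2296  0.2678] [ 0.0707 -0.3621 -2.6454] [0.0164 0.0864 0.0167] [ 0.39  0.25 -0.09  1.77  0.03  1.12 -1.38] 8.360512769304549 59.99924719333649
[185.3714  87.9137]
[336.5698  86.0109]
[266.2818 197.5981]
60 219 219 215 219 218 218 216 221 220 219 218 220 222 222 217 219 224 220 219 219 221 218 220 221 221 219 222 222 219 222 220 221 225 224 220 217 218 219 217 216 219 208 211 218 208 212 216 213  66  64
65 213 214 222 215 215 217 215 219 221 222 217 218 215 214 218 221 220 216 216 223 220 222 213 221 222 220 222 222 223 219 222 220 226 223 222 221 220 221 219 219 219 219 217 216 214 215 213 212  64  64
70 213 215 215 219 218 216 222 220 218 223 223 221 215 218 219 223 219 217 220 220 220 196 136 181 220 223 226 219 223 226 220 221 223 223 222 219 221 216 219 219 217 215 215 212 213 215 212 205  62  64
75 219 215 214 217 214 216 215 219 220 218 217 222 220 220 217 220 221 218 219 215 219 138 136 167 223 221 219 221 225 224 226 221 219 223 217 217 216 216 216 214 210 181 185 216 214 213 213 199  61  66
80 215 218 214 219 219 220 220 221 220 218 219 217 219 219 216 216 2
[... 1204 characters left out ...]
 69  96  94  94  93  91  93  93  78  41  44  38  66  87  87  87  91 143 164 160  95  65  93 122 159 121 123 124 126 124 121 121 121 123 119  42  44  53
150 221 222 220 218 219 219 216 217 157  82  69  67  66  94  91  56  55  54  52  68  54  38  39  34 115 161 158 138  95  93  93  84  62  72  81 138 132 123 126 127 125 124 120 125 121 121  79  46  54  51
180 221 220 217 221 220 220 219 222 183 116  70  68  66  88  93  92  91  89  91  89  89  97 136  81  82  81 126 101  93  92  91  68  63  64  65  91 204 221 222 219 219 219 219 220 219 214  68  70  89  69
row [ 0.0005  0.001  -0.2989 -0.3294 -1.2453 -0.0148] mm 386 deg 107.6
row [ 0.0008  0.0006 -0.1495 -0.193  -0.6179 -0.0113] mm 194 deg 53.8
```

Lifted (about 2.7 N) and steady in the hand. I transport it in two stages while turning it.

Emit:
arm_command([
  [0,0,-0.008,-0.01,-0.03,-0.01,-1],
  [0,0,-0.02,-0.025,-0.09,-0.01,-1],
  [0,0,-0.035,-0.045,-0.15,-0.01,-1],
  [0,0,-0.05,-0.065,-0.21,-0.01,-1],
  [0,0,-0.066,-0.085,-0.27,-0.01,-1],
  [0,0,-0.082,-0.105,-0.34,-0.01,-1],
  [0,0,-0.098,-0.125,-0.41,-0.01,-1],
  [0,0,-0.113,-0.145,-0.47,-0.01,-1],
  [0,0,-0.128,-0.165,-0.53,-0.01,-1],
  [0,0,-0.14,-0.18,-0.58,-0.01,-1],
  [0,0,-0.147,-0.19,-0.61,-0.01,-1],
  [0,0,-0.15,-0.193,-0.618,-0.01,-1],
  [0,0,-0.15,-0.193,-0.618,-0.01,-1],
])

```text
t: 15.85
tcp_pos: [0.4705, -0.0404, 0.2702]
tool_rot: [2.852, 1.304, -0.005]
wrist_force: [0.1, 0.2, -1.2]
width: 0.103
grasp_force: 60.0
```

```bash
python3 - <<'E'
from rig import env
from h import *
np.set_printoptions(precision=4,suppress=True)
st=env.state();print(st["t"],st["q"].round(2),st["width"]*88)
go(env,(.445,.151,.27),102.8)
# hook in scene and top start pictures: grey crops
s=cv2.imread("pics/scene0.png",0);t=cv2.imread("pics/top0.png",0)
print("scene");print("col"," ".join(f"{v:3d}" for v in range(304,344)))
for r in range(117,150,1):print(r," ".join(f"{v:3d}" for v in s[r,304:344]))
E
```

```text
15.85 [ 0.26  0.11 -0.33  1.95  0.05  1.09 -0.81] 9.07207535994221
row [ 0.0002  0.0011 -0.149   0.4271 -0.4817 -0.0035] mm 193 deg 53.6
scene
col 304 305 306 307 308 309 310 311 312 313 314 315 316 317 318 319 320 321 322 323 324 325 326 327 328 329 330 331 332 333 334 335 336 337 338 339 340 341 342 343
117 163 163 163 162 163 163 165 164 164 163 165 164 162 163 162 164 163 162 162 161 162 161 161 158 159 162 163 162 161 164 163 160 162 163 161 161 163 163 163 162
118 164 164 164 164 163 163 163 164 164 165 164 163 164 162 163 164 164 163 161 162 162 160 158 159 159 159 161 162 163 163 161 161 160 163 163 161 162 162 162 162
119 164 165 167 167 167 164 163 160 159 164 165 164 163 162 162 164 164 163 163 164 163 161 158 158 158 158 159 162 162 162 161 161 163 162 161 161 160 162 162 163
120 164 165 167 168 166 164 155 135 138 156 164 163 162 161 163 164 163 164 162 162 162 162 160 158 158 157 158 161 163 160 161 163 162 163 164 162 162 162 162 162
121 162 162 165 168 166 161 139 102 102 133 159 165 162 161 161 161 161 159 160 160 161 160 159 160 159 160 160 162 162 161 160 162 163 1
[... 3918 characters left out ...]
  78  78  77  77  79  79  76  65  54  52  63
146 161 162 162 162 165 164 164 162 157 150 122 108 104  89  83  80  72  58  52  51  54  53  54  55  47  31  29  45  68  79  79  78  74  71  64  54  45  37  34  40
147 163 162 161 161 164 164 164 151 123 104  89  83  83  81  83  84  80  70  57  54  53  53  54  55  53  39  27  32  52  69  70  64  51  46  42  36  31  30  34  39
148 163 162 160 162 163 164 158 130  94  79  80  84  83  82  83  83  84  80  68  56  51  53  54  55  54  45  32  27  34  44  46  41  33  31  31  37  38  44  51  58
149 163 160 158 160 162 161 163 146 103  79  80  83  84  83  83  82  84  85  80  62  53  52  53  53  54  52  46  34  29  28  32  33  36  36  43  52  57  62  66  66
```

Scene picture numbers put the hook tip at (311.8,121.5), the saddle axis at (317.5,131.8) and the rod line through (325,131.5) and (342,142.5). Next I continue to staging, then fit the seat.

Emit:
arm_command([
  [0,0,-0.008,0.02,-0.02,0,-1],
  [0,0,-0.02,0.05,-0.06,0,-1],
  [0,0,-0.035,0.09,-0.11,0,-1],
  [0,0,-0.05,0.14,-0.16,0,-1],
  [0,0,-0.066,0.19,-0.21,0,-1],
  [0,0,-0.082,0.24,-0.27,0,-1],
  [0,0,-0.098,0.28,-0.32,0,-1],
  [0,0,-0.113,0.32,-0.37,0,-1],
  [0,0,-0.128,0.36,-0.42,0,-1],
  [0,0,-0.14,0.4,-0.455,0,-1],
  [0,0,-0.147,0.42,-0.475,0,-1],
  [0,0,-0.149,0.427,-0.482,0,-1],
  [0,0,-0.149,0.427,-0.482,0,-1],
  [0,0,-0.149,0.427,-0.482,0,-1],
])

```text
t: 17.25
tcp_pos: [0.4451, 0.1502, 0.2691]
tool_rot: [1.96, 2.45, -0.009]
wrist_force: [0.3, -0.0, -1.6]
width: 0.101
grasp_force: 60.0
```

```bash
python3 - <<'E'
from rig import env
from h import *
np.set_printoptions(precision=4,suppress=True)
st=env.state();print(st["t"],st["q"].round(2),st["width"]*88,st["tcp_pos"])
s=cam(env,"scene");t=cam(env,"top")
seat=plane(s,(317.5,131.8),.235);print("seat",seat)
print("tip",[plane(s,(311.8,121.5),z) for z in(.256,.258,.262)])
print("rod251",[plane(s,p,.251) for p in[(325,131.5-.0),(342,142.5)]])
im=cv2.imread("pics/top0.png");g=im[:,:,1]
print("     "," ".join(f"{v:3d}" for v in range(150,190)))
for r in range(142,216,4):print(r," ".join(f"{v:3d}" for v in g[r,150:190]))
np.save("pics/wst.npy",np.r_[st["tcp_pos"],st["tool_rot"]]);cv2.imwrite("pics/w8.png",env.get_image("wrist")[:,:,::-1])
for yaw in(11,12.8):
    a=np.radians(yaw);X=np.array([np.cos(a),np.sin(a),0])
    for d,z in((-24,23),(0,0),(30,16),(60,16),(135,16)):print(yaw,d,proj(s,seat+X*d/1e3+[0,0,z/1e3]),proj(t,seat+X*d/1e3+[0,0,z/1e3]),proj(cam(env,"wrist",st),seat+X*d/1e3+[0,0,z/1e3]))
E
```

```text
17.25 [ 0.06  0.13 -0.57  1.94  0.09  1.1  -0.32] 8.849059934187002 [0.4451 0.1502 0.2691]
seat [0.5366 0.2012 0.235 ]
tip [array([0.5112, 0.1968, 0.256 ]), array([0.5128, 0.1953, 0.258 ]), array([0.5161, 0.1923, 0.262 ])]
rod251 [array([0.5585, 0.2079, 0.251 ]), array([0.6159, 0.2214, 0.251 ])]
      150 151 152 153 154 155 156 157 158 159 160 161 162 163 164 165 166 167 168 169 170 171 172 173 174 175 176 177 178 179 180 181 182 183 184 185 186 187 188 189
142 134 136 123  83  41  34  33  32  33  51  88  96  73  37  56 116 134 131 131 132 133 131 133 131 131 132 131 134 132 131 130 130 133 131 132 128 128 129 133 131
146  96 102 100  94  73 116 116  86  67  41  52  63  66  55  35  42 127 135 132 131 134 133 133 132 131 129 130 132 132 132 129 132 131 130 127 128 131 130 131 130
150 124 133 133 133 135 130  99  82  79  67  58  42  34  35  37  36  34  72 118 134 132 131 132 128 130 131 133 134 130 131 130 130 130 130 132 132 132 131 130 131
154 132 133 135 132 131 131 131 133 135 138 114 107  83  80 130 119  66  34  31  28  39  95 133 133 132 133 131 133 133 132 135 136 140 115 115 1
[... 2438 characters left out ...]
 128 118 126 137 109  90  89 102  72  69
11 -24 [312.2021 121.3806] [170.0791 202.8202] [379.892  178.4485]
11 0 [317.5 131.8] [170.3737 194.8017] [400.1506 170.3972]
11 30 [326.3861 133.2983] [167.1277 183.2012] [456.3989 177.8259]
11 60 [334.7121 139.0845] [165.1901 172.2917] [501.121  179.1261]
11 135 [356.4542 154.1943] [160.4041 145.344 ] [612.4436 182.3624]
12.8 -24 [312.0232 121.5072] [170.3624 202.7593] [379.7262 179.576 ]
12.8 0 [317.5 131.8] [170.3737 194.8017] [400.1506 170.3972]
12.8 30 [326.6082 133.1331] [166.7783 183.2754] [456.714  176.4654]
12.8 60 [335.1555 138.7459] [164.4935 172.4386] [501.8862 176.4082]
12.8 135 [357.4453 153.383 ] [158.8489 145.6665] [614.9212 176.2652]
```

```bash
python3 - <<'E'
import cv2,numpy as np
g=cv2.imread("pics/w8.png",0)
print("    "," ".join(f"{v:3d}" for v in range(360,512,5)))
for r in range(150,206,2):print(r," ".join(f"{v:3d}" for v in g[r,360:512:5]))
print("bar")
for r in (60,75,85,90,95,100,120,140,150,160,180,190,200,210):print(r," ".join(f"{v:3d}" for v in g[r,150:350:5]))
E
```

```text
360 365 370 375 380 385 390 395 400 405 410 415 420 425 430 435 440 445 450 455 460 465 470 475 480 485 490 495 500 505 510
150 166 166 165 165 165 161  76 110 108 109  69  72 108 107 115 176 176 170 174 176 173 145  92  54  48  50  51  55  59  63  69
152 165 165 165 165 164 153  79 109 108 108  67  84 109 108 122 174 178 174 175 178 177 175 164 120  68  49  47  48  50  55  58
154 165 165 165 165 165 151  81 108 109 107  67  98 108 109 132 175 180 172 171 177 172 179 177 170 144  92  54  45  45  48  50
156 166 165 165 165 165 152  89 107 109 102  67 104 107 108 138 176 179 175 171 174 176 175 177 173 175 163 123  68  46  44  44
158 165 165 165 165 164 145 100 108 108  95  67 107 106 108 149 177 176 178 170 171 176 172 174 175 176 178 174 145  90  47  43
160 166 165 165 165 165 149 106 109 108  83  69 107 107 108 162 176 177 176 169 174 172 172 173 177 173 179 177 175 162  75  51
162 165 165 165 164 164 140 109 109 107  75  71 108 106 108 169 175 178 177 172 176 173 172 172 175 174 178 174 176 175  94  84
164 162 161 161 160 159 128 115 109 106  70  78 107 106 109 173 177 176 172 175 
[... 4202 characters left out ...]
 130  76  74  51  52  53 107 139 165 165 165
180 186 187 185 185 188 179 179 179 138 112  63  61  60  83 130 131 128 129 129  72  75  98 130  88  66  66  93 126 132 117  75  70  52  53  55 116 166 178 177 177
190 185 185 185 187 184 177 181 173 149 116  63  62  60  72 130 131 128 128 129  72  78 118 124 110 126 132 130 126 131 120  75  65  53  54  61 122 177 179 180 176
200 190 190 181 180 184 178 182 179 163 122  64  62  59  61  93  95  93  93  93  61  70  89 124  97  97  97  97  96  98  91  62  57  53  54  68 126 181 181 182 184
210 183 181 185 184 180 180 180 175 174 125  65  62  63  85  84  83  83  82  82  78  64  79 124  96  80  80  80  80  81  81  81  59  55  54  82 127 122 127 144 146
```

The wrist view agrees within 1 mm (tip at (379,180)). Seat is about (0.5368,0.2003). I lower to entry height, then advance over the hook.

```bash
python3 - <<'E'
from rig import env
from h import *
st=env.state();print(st["tcp_pos"])
go(env,(.4451,.1498,.252),102.5)
go(env,(.5433,.1710,.252),102.5)
E
```

```text
[0.44513197 0.15026006 0.2691237 ]
row [-0.0002  0.0011  0.0005 -0.0011 -0.0004  0.0571] mm 17 deg 0.4
row [-2.000e-04  1.100e-03  5.000e-04 -4.000e-03  3.345e-01  5.660e-02] mm 102 deg 0.4
```

Emit:
arm_command([
  [0,0.001,0,0,0,0.02,-1],
  [0,0.001,0,0,0,0.045,-1],
  [0,0.001,0,-0.001,0,0.057,-1],
  [0,0.001,0,-0.001,0.01,0.057,-1],
  [0,0.001,0,-0.001,0.03,0.057,-1],
  [0,0.001,0,-0.001,0.055,0.057,-1],
  [0,0.001,0,-0.002,0.08,0.057,-1],
  [0,0.001,0,-0.002,0.105,0.057,-1],
  [0,0.001,0,-0.002,0.13,0.057,-1],
  [0,0.001,0,-0.003,0.155,0.057,-1],
  [0,0.001,0,-0.003,0.18,0.057,-1],
  [0,0.001,0,-0.003,0.2,0.057,-1],
  [0,0.001,0,-0.003,0.2,0.057,-1],
])

```text
t: 18.6
tcp_pos: [0.5043, 0.1638, 0.2519]
tool_rot: [-1.959, -2.454, 0.001]
wrist_force: [0.7, -0.9, -1.8]
width: 0.098
grasp_force: 60.0
```

```bash
python3 - <<'E'
from rig import env
from h import *
np.set_printoptions(precision=4,suppress=True)
st=env.state();print(st["tcp_pos"],st["wrist_force"])
go(env,(.5433,.1710,.252),102.5)
k=cam(env,"wrist",st);seat=np.array([.5368,.2003,.235]);X=np.array([.9763,.2164,0])
for d,z in((-24,23),(0,0),(30,16),(60,16)):print(d,proj(k,seat+X*d/1e3+[0,0,z/1e3]))
g=cv2.cvtColor(env.get_image("wrist"),cv2.COLOR_RGB2GRAY)
print("    "," ".join(f"{v:3d}" for v in range(250,450,5)))
for r in range(150,225,3):print(r," ".join(f"{v:3d}" for v in g[r,250:450:5]))
E
```

```text
[0.5043 0.1638 0.2519] [ 0.7099 -0.9003 -1.7666]
row [-0.0002 -0.0001  0.0009 -0.0054  0.1319 -0.0004] mm 40 deg 0.3
-24 [287.5241 189.4193]
0 [320.4879 178.8009]
30 [375.0784 186.354 ]
60 [424.2831 186.6469]
     250 255 260 265 270 275 280 285 290 295 300 305 310 315 320 325 330 335 340 345 350 355 360 365 370 375 380 385 390 395 400 405 410 415 420 425 430 435 440 445
150  39  30  32  30  98 125 132 131 135 134  78  77  51  51  52 102 132 168 167 167 112 140 110 110 110  72  72 111 110 116 183 166 108  61  59  61  67  72  83 119
153  48  30  33  31 108 133 133 131 135 131  78  76  51  51  53 103 131 167 168 167 121 142 109 110 110  68  84 111 110 118 182 181 174 155  88  58  58  62  66  71
156  40  30  32  30  99 131 132 131 135 131  77  76  51  51  52 107 132 167 167 168 103 137 109 111 106  68 100 111 111 129 183 184 182 180 181 138  75  57  58  61
159  40  30  32  31  45  90 130 130 135 133  77  76  51  52  53 108 133 167 168 168 102 127 108 111  96  69 109 111 112 141 182 185 180 177 183 180 172 114  61  56
162  52  31  32  31  55  57 108 130 135 129  77  80  50  52  53 109 14
[... 2673 characters left out ...]
 187 179 185 182 185 186 186 182 185 182 187
213  58  83 127  92  80  66  74  85  84  84  84  70  55  53  83 131 184 186 184 128 108 104 106 175 160 150 184 184 180 185 181 186 187 186 183 185 181 186 183 184
216  44  64 125  79  50  42  45  83  82  83  83  78  57  53  87 127 140 130 127 110 105 106 106 112 116 158 187 180 185 184 184 189 184 182 180 187 184 183 184 181
219  40  31  87  41  38  42  43  83  83  84  84  83  66  54  92 127 112 112 116 107 107 106 111 173 170 168 181 183 183 184 187 183 188 183 181 185 181 186 180 184
222  37  28  41  29  34  42  43  82  83  83  83  84  77  55  96 134 175 181 177 109 107 107 125 186 182 187 184 182 183 180 182 185 183 185 184 185 187 183 184 185
```

Tip (287,189) and saddle (320,179) match the prediction, and the notch is centred on the hook line. I advance the rest.

Emit:
arm_command([
  [0,0,0,-0.001,0.02,0,-1],
  [0,0,0,-0.002,0.045,0,-1],
  [0,0,0,-0.003,0.07,0,-1],
  [0,0,0,-0.004,0.095,0,-1],
  [0,0,0,-0.005,0.12,0,-1],
  [0,0,0,-0.005,0.132,0,-1],
  [0,0,0,-0.005,0.132,0,-1],
  [0,0,0,-0.005,0.132,0,-1],
])

```text
t: 19.45
tcp_pos: [0.5424, 0.171, 0.2518]
tool_rot: [-1.959, -2.455, 0.002]
wrist_force: [-0.5, 0.5, -2.4]
width: 0.099
grasp_force: 60.0
```

```bash
python3 - <<'E'
from rig import env
from h import *
np.set_printoptions(precision=4,suppress=True)
st=env.state();print(st["tcp_pos"],st["wrist_force"])
go(env,(.5433,.1710,.2168),102.5)
k=cam(env,"wrist",st);seat=np.array([.5368,.2003,.235]);X=np.array([.9763,.2164,0])
for d,z in((-24,23),(0,0),(30,16),(60,16)):print(d,proj(k,seat+X*d/1e3+[0,0,z/1e3]))
g=cv2.cvtColor(env.get_image("wrist"),cv2.COLOR_RGB2GRAY)
print("    "," ".join(f"{v:3d}" for v in range(200,380,5)))
for r in range(159,225,3):print(r," ".join(f"{v:3d}" for v in g[r,200:380:5]))
E
```

```text
[0.5424 0.171  0.2518] [-0.5132  0.4946 -2.4112]
row [-0.0003 -0.      0.0009 -0.0007  0.0032  0.1168] mm 35 deg 0.3
-24 [221.3497 187.1127]
0 [262.263  176.7485]
30 [311.7787 184.1709]
60 [361.1439 184.4895]
     200 205 210 215 220 225 230 235 240 245 250 255 260 265 270 275 280 285 290 295 300 305 310 315 320 325 330 335 340 345 350 355 360 365 370 375
159  63  62  60 110 131  73  69  69  68  60  45  30  31  29  43  92 129 129 135 128  77  85  49  50  50 107 114 107 109  75  69 111 110 111 167 181
162  63  61  60 107 132  86  69  69  69  50  58  30  32  31  53  56 117 129 134 129  76  86  49  50  51 108 114 107 109  68  75 110 110 111 176 182
165  63  62  60 102 132 122  65  69  68  52  77  31  32  31  58  67  92 129 134 130  76  72  50  50  51 109 111 108 107  68  88 110 110 112 180 180
168  64  62  60 100 132 132  78  64  67  70 117  71  84  59  67  67  61 129 134 125  76  72  50  51  51 109 107 109 104  67 102 110 110 111 183 181
171  64  63  60  96 132 133 123  88  84  80 105  76 120  88  83  72  67 128 134 130  77  70  50  51  51 110 107 108  95  68 108 110 110 111 182 182
17
[... 1813 characters left out ...]
  72  66  81 126  91  82  82  82  81  82  82  80  58  53  53  80 125 103 103 168 181 151 183 180 183 184 180
213  65  62  74  88  87  87  87  86  79  65  66  81 126  91  79  65  73  84  84  84  84  64  54  54  83 124 103 103 148 135 120 185 185 181 186 182
216  67  62  85  86  86  85  85  84  49  42  44  63 124  78  50  42  44  82  82  82  82  81  57  53  87 124 102 105 122 136 130 183 181 186 183 184
219  68  63  88  87  86  85  85  85  45  43  40  32  86  40  37  42  43  81  83  83  83  83  60  53  92 122 104 106 178 181 147 183 181 182 182 186
222  72  68  87  86  85  84  84  84  43  43  38  27  40  28  32  42  43  81  83  82  83  83  71  53  96 120 105 107 185 183 184 187 183 179 179 183
```

Bar at column 260 sits right over the saddle, with the tip behind at (221,186). I lower it.

Emit:
arm_command([
  [0,0,0,0,0.003,0.015,-1],
  [0,0,0,0,0.003,0.035,-1],
  [0,0,0,0,0.003,0.055,-1],
  [0,0,0,0,0.003,0.075,-1],
  [0,0,0,0,0.003,0.09,-1],
  [0,0,0,0,0.003,0.1,-1],
  [0,0,0,0,0.003,0.107,-1],
  [0,0,0,0,0.003,0.107,-1],
])

```text
t: 20.3
tcp_pos: [0.5433, 0.1711, 0.2196]
tool_rot: [-1.959, -2.455, 0.002]
wrist_force: [-0.4, 0.2, -2.1]
width: 0.1
grasp_force: 60.0
```

Emit:
arm_command([
  [0,0,0,0,0,0.003,-1],
  [0,0,0,0,0,0.006,-1],
  [0,0,0,0,0,0.008,-1],
  [0,0,0,0,0,0.01,-1],
  [0,0,0,0,0,0.01,-1],
])

```text
t: 20.8
tcp_pos: [0.5434, 0.1711, 0.2168]
tool_rot: [-1.959, -2.455, 0.002]
wrist_force: [-0.1, -0.1, -1.9]
width: 0.096
grasp_force: 60.0
```

Emit:
arm_command([
  [0,0,0,0,0,0.002,-1],
  [0,0,0,0,0,0.004,-1],
  [0,0,0,0,0,0.006,-1],
  [0,0,0,0,0,0.008,-1],
  [0,0,0,0,0,0.008,-1],
])

```text
t: 21.3
tcp_pos: [0.5437, 0.1714, 0.2152]
tool_rot: [-1.959, -2.455, 0.0]
wrist_force: [-1.7, -1.6, 5.3]
width: 0.1
grasp_force: 60.0
```

The hook now carries the load (wrist force went from -1.9 to +5.3 N). I relieve the excess, hold, then release gently.

Emit:
arm_command([
  [0,0,0,0,0,-0.002,-1],
  [0,0,0,0,0,-0.003,-1],
  [0,0,0,0,0,-0.003,-1],
  [0,0,0,0,0,-0.003,-1],
  [0,0,0,0,0,-0.003,-1],
], newtons=20)

```text
t: 21.8
tcp_pos: [0.5435, 0.1713, 0.2153]
tool_rot: [-1.959, -2.455, 0.001]
wrist_force: [0.3, 1.0, -0.2]
width: 0.107
grasp_force: 19.8
```

Emit:
arm_command([
  [0,0,0,0,0,0,-1],
  [0,0,0,0,0,0,-1],
  [0,0,0,0,0,0,-0.7],
  [0,0,0,0,0,0,-0.6],
  [0,0,0,0,0,0,-0.45],
  [0,0,0,0,0,0,-0.3],
  [0,0,0,0,0,0,-0.1],
  [0,0,0,0,0,0,0],
  [0,0,0,0,0,0,0],
  [0,0,0,0,0,0,0],
], newtons=5)

```text
t: 22.8
tcp_pos: [0.5434, 0.1711, 0.2154]
tool_rot: [-1.959, -2.455, 0.002]
wrist_force: [0.3, -0.0, -0.2]
width: 0.503
grasp_force: 0.0
```

```bash
python3 - <<'E'
from rig import env
from h import *
np.set_printoptions(precision=4,suppress=True)
st=env.state();print(st["tcp_pos"],st["wrist_force"],st["width"]*88,st["grasp_force"])
g=cv2.cvtColor(env.get_image("wrist"),cv2.COLOR_RGB2GRAY)
print("    "," ".join(f"{v:3d}" for v in range(150,350,5)))
for r in [60,70,75,80,85,90,95,100,120,140]+list(range(150,225,6)):print(r," ".join(f"{v:3d}" for v in g[r,150:350:5]))
E
```

```text
[0.5434 0.1711 0.2154] [ 0.2922 -0.0247 -0.2016] 44.24259703978229 0.0
     150 155 160 165 170 175 180 185 190 195 200 205 210 215 220 225 230 235 240 245 250 255 260 265 270 275 280 285 290 295 300 305 310 315 320 325 330 335 340 345
60 187 184 191 188 190 192 191 188 188 190 192 189 190 190 188 184 186 190 189 184 183 190 190 186 186 182 187 186 183 183 185 192 185 190 190 181 185 190 185 188
70 192 188 191 190 194 193 190 189 191 186 186 191 189 179 189 184 187 182 186 186 180 132 128 186 192 190 187 189 187 186 187 185 188 188 187 193 187 185 185 194
75 190 197 192 186 196 194 195 189 193 188 186 191 192 191 184 190 189 186 185 188 181 131 122 187 192 186 187 191 184 187 188 184 190 184 190 193 190 189 185 188
80 187 192 194 188 188 195 196 192 192 190 188 184 189 190 192 194 186 187 192 182 181 130 123 188 191 189 188 186 182 188 184 184 190 190 188 183 188 185 186 187
85 190 190 192 196 190 191 195 191 195 193 187 187 186 184 184 143 143 146 152 155 152 129 125 166 163 160 160 164 166 168 167 167 172 167 169 157 159 176 171 171
90 194 192 192 194 194 196 186 147 146 147 145 14
[... 2200 characters left out ...]
 107  95  83  79  79  79 105 136 155 112 105
204 192 197 195 197 192 194 199 198 194 135  77 111 108 109 111 122 115 106  93  74  85  86 134  89  83  80  91 103 110 115 127 149 149 149 147 147 147 147 146 145
210 197 199 198 201 197 194 192 195 197 135 120 149 135 101  89  89  85  88  71  63  63  78 133  91  89  88  89  87  80  86 113 130 130 130 131 132 132 132 133 134
216 193 196 198 200 197 194 200 195 194 135 104 123 112  61  44  57  62  62  67  65  61  71 132  67  67  76  66  76  68  65  42  41  45  56  57  77 105 106 105 130
222 191 195 197 193 200 196 188 200 189 137 109  67  50  46  46  45  81  86  89  86  58  33  52  35  58  59  59  59  59  50  38  47  48  59  57  90 109 106 106 150
```

Released. The basket stays put with the bar over the saddle. I retreat straight up.

Emit:
arm_command([
  [0,0,0,0,0,-0.03,0],
  [0,0,0,0,0,-0.08,0],
  [0,0,0,0,0,-0.14,0],
  [0,0,0,0,0,-0.22,0],
  [0,0,0,0,0,-0.3,0],
  [0,0,0,0,0,-0.38,0],
  [0,0,0,0,0,-0.4,0],
  [0,0,0,0,0,-0.4,0],
  [0,0,0,0,0,-0.4,0],
  [0,0,0,0,0,-0.4,0],
])

```text
t: 23.85
tcp_pos: [0.5429, 0.1708, 0.3341]
tool_rot: [-1.958, -2.454, 0.004]
wrist_force: [-0.5, 0.2, -0.0]
width: 0.5
grasp_force: 0.0
```

```bash
python3 - <<'E'
from rig import env
from h import *
np.set_printoptions(precision=4,suppress=True)
st=env.state();print(st["tcp_pos"],st["wrist_force"])
k=cam(env,"wrist",st);im=env.get_image("wrist");h=cv2.cvtColor(im,cv2.COLOR_RGB2HSV)
tx=np.array([-.2164,.9763,0])
for d in(-.03,0,.03):print("bar pred",proj(k,np.array([.5368,.2003,.2325])+tx*d))
n,l,s,c=cv2.connectedComponentsWithStats(cv2.inRange(h,(105,120,50),(125,255,255)))
for i in range(1,n):
    if s[i,4]>80:print("blue",c[i],s[i,4],plane(k,c[i],.11))
g=cv2.cvtColor(im,cv2.COLOR_RGB2GRAY)
for r in range(90,225,9):print(r," ".join(f"{v:3d}" for v in g[r,180:350:5]))
env.get_image("scene")
print(env.state()["wrist_force"])
E
```

```text
[0.5429 0.1708 0.3341] [-0.5043  0.2279 -0.0444]
bar pred [261.2017 182.6044]
bar pred [261.4297 152.4039]
bar pred [261.6731 120.1531]
blue [272.584 118.384] 250 [0.5463 0.2262 0.11  ]
blue [245.6735 136.6942] 291 [0.5162 0.1941 0.11  ]
blue [269.6078 144.7745] 102 [0.5507 0.1906 0.11  ]
90 173 174 171 177 175 171 178 169 168 165 160 109 107 109 110 106 120 120 120 120 114 117 116 121 126 124 146 143 112 114 113 113 113 117
99 173 173 172 171 172 171 166 116  58  59  77  77  76  76  76  75 119  75  76  76  75  77  77  70  54 114 161 101 108 108 107 106 107 107
108 165 174 167 168 174 173 174 117  62  58  76  76  76  75  75  48  38  51  55  59  74  76  76  69  53 116 161  91 106 105 106 107 106 107
117 171 172 172 169 170 174 169 120  62  56  75  76  74  74  73  48  36  37  46  46  47  75  74  69  51 116 159  90 105 105 105 104 105 105
126 172 170 172 174 172 174 169 123  64  61  76  78  74  64  68  51  35  40  65  64  80  82  73  63  50 117 158 100 104 102 104  96 103 113
135 172 167 173 169 172 174 172 132  64  61 121 106  68  68  51  47  36  66 124 124 121 123  73  60  49 118 157 
[... 613 characters left out ...]
77 176 176 115  67  84  70  62  66  75  63  37  39  63  61  62  63  60  58  56 137 171 169 147 101 174 172 174 175
189 174 177 177 176 178 177 176 173 125 129 129 126 126 124 124  72  39  48 128 127 127 133 131 131 130 148 172 134 102 134 172 176 176 173
198 177 179 177 172 173 176 176 181 174 105 101 100  99 100  99  97  69  78  98 100 100 103 108 109 113 113 114  99  98 100 115 103 171 170
207 174 177 177 176 176 175 173 174 173 129 118 120 113 110  98 120  92 117 128 131 176 174 175 174 175 177 121  99 107 146 172 172 171 169
216 138 134 173 175 172 175 115  55  57 125 173 171 168 159 106 168 173 175 174 173 175 179 175 150  61  51  68 105 168 167 168 173 169 172
[-0.526  -1.17    0.7605]
```

The basket hangs centred on the saddle, all three caps are inside, and the robot is clear. I hand it in.

```bash
python3 -c "
from rig import env
print(env.sign_off())"
```

```text
the job is handed in; nothing more can be done
None
```

The job is handed in, verdict unknown (sign-off returned none): the steel basket hangs by its notch on the stand's hook, released and with all three caps inside, but raising the bail first tipped the basket an estimated 0.4 rad (limit 0.7) before it dropped back level, and I did not re-measure the stand, tray or bystanders at the end.

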